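# Load adapter plates into the clamp nest

### The job

Get the camera adapter plates clamped ready for marking: first turn the clamp's knob so that its white pointer line stands at the single white mark (jaw open), then take every plate from the lane rack, sliding it along its lane out over the stop-post edge so that it can be gripped by its two long sides and lifted, and lay them all flat on one another in the clamp nest. When all are in, turn the knob so that the pointer stands at the double mark (jaw closed), and leave the tools and things round about undisturbed.

Things in the scene. Friction and masses are not known exactly. Their poses are not given: they have to be found in the camera images.
- rack: Fixed rack: aluminium deck 200 (x) by 264 (y) mm, top 50 mm above the bench. Origin on the bench under the deck centre; x along the lanes, z up. Five fences along x (8 mm wide, 6 mm high) form four lanes 56 mm wide, centred at y = -96, -32, +32, +96 mm, open at both ends. A plate in a lane has 3 mm at each side: no room for fingers; it is slid by pushing its rear (+x) end.
- rack_edge (a point): Middle of the rack's unloading edge (x = -100 mm in the rack's frame), at deck height, axes as the rack's. A dark foot 8 mm thick reaches 70 mm beyond it. 44 mm beyond the edge is the face of one stop post per lane (14 mm wide, 12 mm thick, top 8 mm above the deck): a plate pushed against it overhangs 44 mm without tipping, with 42 mm of free air below.
- plate1_c (a point): Flat steel adapter plate, 100 x 50 x 5 mm, about 120 g; all are identical (dark round spots are only marks, not holes). Point at its centre, half-way up; x along its length, z up. Starts flat in a lane of the rack, length along the lane. May be absent.
- plate2_c (a point): Flat steel adapter plate, 100 x 50 x 5 mm, about 120 g; all are identical (dark round spots are only marks, not holes). Point at its centre, half-way up; x along its length, z up. Starts flat in a lane of the rack, length along the lane. May be absent.
- plate3_c (a point): Flat steel adapter plate, 100 x 50 x 5 mm, about 120 g; all are identical (dark round spots are only marks, not holes). Point at its centre, half-way up; x along its length, z up. Starts flat in a lane of the rack, length along the lane. May be absent.
- plate4_c (a point): Flat steel adapter plate, 100 x 50 x 5 mm, about 120 g; all are identical (dark round spots are only marks, not holes). Point at its centre, half-way up; x along its length, z up. Starts flat in a lane of the rack, length along the lane. May be absent.
- clamp: Fixed clamp fixture, grey foot 290 by 110 mm, 10 mm thick. Origin on the bench under the nest centre; x along the nest, away from the knob; z up. At the nest's +x end stands an end stop 50 mm wide (face at x = +51 mm), at its -x end the sliding jaw, 32 mm wide, top 70 mm above the bench. Plates lie in it length along x, one on another.
- nest (a point): Centre of the top of the nest bed, 45 mm above the bench, axes as the clamp's. Bed 98 (x) by 34 (y) mm, so a plate overhangs 8 mm at each long side. Two side guides: x = +4 to +48 mm, inner faces at y = +-28 mm; they and the end stop rise 25 mm above the bed. The half towards the knob (x below +4 mm) is free at both sides for fingers, 35 mm deep down to the foot.
- knob (a joint): Knob angle (rad), positive clockwise from above, range -0.85 to 0.85. At 0 the white pointer points along the clamp's -x; at -0.65 it stands at the single mark (jaw open, face at x = -69 mm in the clamp's frame), at +0.65 midway between the two lines of the double mark (face at -54 mm). It drives the jaw 12 mm per rad towards the end stop. Stays where left (0.05 N m).
- knob_grip (a point): On the knob's axis at the height to grip, 57 mm above the bench, 135 mm from the nest centre on the clamp's -x. Grip bar 56 x 16 mm, 30 mm high, top 71 mm above the bench, on a round skirt 62 mm across (top 41 mm above the bench) over a fixed dial 92 mm across. The bar lies along the point's x, the pointer line at its -x end.
- driver: Bystander: screwdriver with black handle, 200 mm long, lying on the bench. Leave alone.
- lens: Bystander: black lens barrel, 76 mm across, 75 mm high, standing on the bench. Leave alone.
- jar: Bystander: glass jar with steel cap, 64 mm across, 80 mm high. Leave alone.
Things that resemble listed ones, but are neither listed nor needed, are in the scene too. What is shaped like the part that bears plate1_c but orange or pink is not meant.

How it is judged:
On the way, in this order (a step that is already met when the one before it is completed fails the run):
1. the knob's pointer is at the single mark (jaw open) (value of joint knob between -0.76 and -0.54 rad), for 0.2 s.
2. every plate lies flat in the nest while the jaw is still open (all of step 1 and x of plate1_c in the frame of clamp between -0.021 and 0.006 m and y of plate1_c in the frame of clamp between -0.008 and 0.008 m and z of plate1_c in the frame of clamp between 0.043 and 0.067 m and angle between each of plate1_c, plate2_c, plate3_c, plate4_c's own z axis and vertical below 0.06 rad and angle between the x axis of each of plate1_c, plate2_c, plate3_c, plate4_c and the x axis of clamp, either way round below 0.2 rad and linear speed of each of plate1, plate2, plate3, plate4 below 0.02 m/s and x of plate2_c in the frame of clamp between -0.021 and 0.006 m and y of plate2_c in the frame of clamp between -0.008 and 0.008 m and z of plate2_c in the frame of clamp between 0.043 and 0.067 m and x of plate3_c in the frame of clamp between -0.021 and 0.006 m and y of plate3_c in the frame of clamp between -0.008 and 0.008 m and z of plate3_c in the frame of clamp between 0.043 and 0.067 m and x of plate4_c in the frame of clamp between -0.021 and 0.006 m and y of plate4_c in the frame of clamp between -0.008 and 0.008 m and z of plate4_c in the frame of clamp between 0.043 and 0.067 m), for 0.2 s.
3. the knob's pointer is at the double mark (jaw closed) (value of joint knob between 0.54 and 0.76 rad), for 0.2 s.
At the end, for the whole second after the job is handed in: Every plate that is present lies flat (tilt under 0.06 rad) and at rest in the clamp nest, stacked, its centre within 6 mm of the nest centre lengthwise and 8 mm across, its length within 0.2 rad of the clamp's x, and the knob is at 0.65 +- 0.11 rad (all of step 3 and x of plate1_c in the frame of clamp between -0.006 and 0.006 m and y of plate1_c in the frame of clamp between -0.008 and 0.008 m and z of plate1_c in the frame of clamp between 0.043 and 0.067 m and angle between each of plate1_c, plate2_c, plate3_c, plate4_c's own z axis and vertical below 0.06 rad and angle between the x axis of each of plate1_c, plate2_c, plate3_c, plate4_c and the x axis of clamp, either way round below 0.2 rad and linear speed of each of plate1, plate2, plate3, plate4 below 0.02 m/s and x of plate2_c in the frame of clamp between -0.006 and 0.006 m and y of plate2_c in the frame of clamp between -0.008 and 0.008 m and z of plate2_c in the frame of clamp between 0.043 and 0.067 m and x of plate3_c in the frame of clamp between -0.006 and 0.006 m and y of plate3_c in the frame of clamp between -0.008 and 0.008 m and z of plate3_c in the frame of clamp between 0.043 and 0.067 m and x of plate4_c in the frame of clamp between -0.006 and 0.006 m and y of plate4_c in the frame of clamp between -0.008 and 0.008 m and z of plate4_c in the frame of clamp between 0.043 and 0.067 m); the robot touches nothing.
It fails at once if the driver is disturbed (distance of driver from where it was at the start of the episode above 0.03 m).
It fails at once if the lens is disturbed (distance of lens from where it was at the start of the episode above 0.03 m).
It fails at once if the jar is disturbed (distance of jar from where it was at the start of the episode above 0.03 m).
Of plate1, plate2, plate3, plate4 only 3 to 4 are there at a start; the rules pass over those that are not, and their reading is None.
At some moment in a run one of plate1, plate2, plate3, plate4 may be knocked a few centimetres aside while the robot is not near it.
It also fails if it takes over 210 s, if anything falls off the work surface, if the arm or the gripper's body presses on something with over 40 N, if the wrist force passes 120 N, or if a joint passes its speed limit or range.

### The arm

A 7-joint arm with a two-finger parallel gripper is mounted at the origin on the work surface. World frame = base frame: x ahead of the robot, y to its left, z up, the work surface at z = 0. Lengths are in m, angles in rad, forces in N, time in s.
With the tool pointing down it reaches from about 0.35 to 0.9 m from the base axis. Payload 8.1 kg.
Tool frame: the origin (TCP) lies on the centre line of the jaws, within the pads' length; the fingertips stand 14 mm ahead of it and the grasp point (between the pads) lies 5 mm behind it; z points along the fingers, y is the direction in which the jaws open and shut (so a half turn about z gives the same grasp; the last joint's range is limited). The gripper opens to 92 mm and grips with 3 to 60 N. Pads are 19 mm wide; open, the fingers measure 130 mm over their backs; the gripper's body (75 mm by 190 mm) begins 47 mm behind the grasp point.
Start: joints at [-1.354, 0.434, 0.025, 1.573, -0.012, 1.134, -0.075], TCP at [0.197, 0.593, 0.241] pointing down, gripper open.
Joint ranges: [-2.62, 2.62], [-0.44, 2.09], [-1.27, 1.32], [0.08, 2.57], [-1.32, 4.46], [0.12, 2], [-2.74, 2.74]. Speed limits (rad/s): [2.22, 2.22, 3.01, 3.01, 3.14, 3.14, 3.14].

### API

Orientations are given as a rotation vector (axis times angle).
In Python, from cell import arm, optics gives the robot as it stands.
- The arm moves only by the shell command python3 -m creep 'ROWS' [FORCE]. ROWS is JSON, a list of rows, each an object with "translation": the shift along the tool's x, y, z in m, a list of three; "rot": the turn, a rotation vector about the tool's x, y, z in degrees, a list of three; "jaw": the finger opening in m, from 0 to 0.0918. In form: [{"translation": [x, y, z], "rot": [wx, wy, wz], "jaw": jaw}, ...]. A call has 1 to 12 rows; each row shifts and turns the commanded pose from where the row before left it, along the tool's axes as they then stand; what a row does not reach is not made up. A row lasts 1/12 s, in which the tool goes at most 41.7 mm and 7.16 degrees, less where a joint would pass 70% of its speed; a pose out of reach is approached as far as the arm can. A call is refused whole if a number of a shift passes 0.0417 or a number of a turn 7.16, either way. A call with a gripper value outside its range is refused whole. The fingers move at their own pace and stop on an object; FORCE is the grip in N (left out, the last holds). Time passes only in rows, so rows that do not move let the fingers close. It gives the time, the measured TCP pose, the force and the opening at its end, in the units of the state.
- arm.observe(): the state, without advancing time (a new reading comes with each control period).
- optics.get_image(name): name is "scene" or "side" or "wrist"; returns the picture (384x512x3 uint8, red, green, blue); there is no depth.
- optics.camera_info(name): a dict with "fx", "fy", "cx", "cy" (pixels), "k1" (the pictures are not rectified: a ray, as slopes to the right and down, at radius r is drawn at 1 + k1 r^2 times it, then the intrinsics apply), "R" (3x3) and "t" (3): a world point X has camera coordinates R X + t. Camera axes: x right, y down, z forward; pixel columns grow to the right and rows downward; lengths in m; the calibration is good to about 2 mm. A picture is of the moment at which its call begins: read the wrist's pose just before it. camera_info takes no time and is no camera call; for the wrist camera it gives the pose at the moment of the call.
- arm.sign_off(): hands the job in, once; it reports no verdict.
Trained networks look in the newest picture that a camera, given by its name, has taken for a name from the list of things; names that differ only in an ending like _2 or _b are one class to them, and where a whole thing is asked for, a point or a joint stands for the part that bears it (a point fixed in the world has none). Each returns a list of dicts, best first, with "score" (0 to 1); they miss things now and then, are a little off and sometimes report something else, mostly with a low value. They report only what shows in the picture. A call takes as long as a camera call. They do not tell look-alikes from the thing itself.
- optics.boxes_of(camera, thing): "location" ([column, row] in pixels, amid what is visible of it).
- optics.pinpoint(camera, thing): "location" ([column, row] in pixels: a listed point, or the origin of a listed thing).
The state is a dict: "clock": time; "joints": joint angles; "dq": joint speeds; "joint_efforts": joint torques, N m; "position": TCP position; "ee_rot": TCP orientation; "force": force on the tool from outside, world axes, zero at the start; "ft_torque": the same for the moment, N m; "width": opening from 0.0 (shut) to 1.0 (fully open).
Only numpy, scipy, OpenCV 4.12 (cv2) and the standard library are available. Lean on these libraries where they do the work, as an engineer would, in place of code of your own. Each camera call takes 0.05 s, during which the arm holds its last target.

## Working session

There is one attempt and no reset: what is moved stays moved. The work goes in short steps, Python scripts to look and compute and a shell command to move; the robot and the scene stay as the last step left them, time stands still between calls to the robot, and variables do not carry over. Pictures are saved under pics/ and viewed, and the job is handed in when it is done.

```bash
ls; mkdir -p pics
python3 - <<'E'
from cell import arm, optics
import cv2
print(arm.observe())
for n in ["scene","side","wrist"]:
    im=optics.get_image(n); cv2.imwrite(f"pics/a_{n}.png",im[:,:,::-1])
    print(n,optics.camera_info(n))
E
```

```text
pics
{'clock': 0.0, 'joints': array([-1.3535997 ,  0.4352183 ,  0.02502063,  1.574105  , -0.01161854,
        1.13400891, -0.07510759]), 'dq': array([-1.01252304e-03, -2.05852440e-04,  5.78746298e-05,  8.41423295e-04,
        1.06127569e-03,  6.69310010e-04, -8.09007736e-04]), 'joint_efforts': array([-8.52232952e-04, -6.67831564e+01,  9.84518901e-01, -3.14477599e+01,
       -6.06882828e-02,  4.22964175e-02,  1.83741481e-04]), 'position': array([0.19640072, 0.59281532, 0.23994536]), 'ee_rot': array([-5.00379691e-01, -3.10137806e+00,  2.49821509e-03]), 'force': array([ 0.19824728, -0.23754487, -0.47865856]), 'ft_torque': array([-0.04118984, -0.04649323,  0.02242779]), 'width': 1.0013009024803234}
scene {'fx': 389.3042732335997, 'fy': 389.3042732335997, 'cx': 256.96289709223186, 'cy': 191.53169126668, 'k1': 0.032601718526195624, 'R': array([[-7.41690011e-01,  6.70742525e-01,  6.27379271e-04],
       [ 4.21981888e-01,  4.67343473e-01, -7.76866375e-01],
       [-5.21370515e-01, -5.75929287e-01, -6.29665183e-01]]), 't': array([ 0.39402946, -0.16871215,  1.70271116])}
side {'fx': 422.8383972681508, 'fy': 422.8383972681508, 'cx': 251.09420949321228, 'cy': 192.70992376686476, 'k1': 0.004888790565940634, 'R': array([[ 0.88861018, -0.45855129,  0.0101323 ],
       [-0.34959775, -0.6914425 , -0.63220936],
       [ 0.29690632,  0.55824545, -0.77473134]]), 't': array([-0.48032708,  0.22169049,  1.36959833])}
wrist {'fx': 264.53666162380426, 'fy': 264.53666162380426, 'cx': 258.04608408716, 'cy': 192.890128119529, 'k1': -0.018399782843407476, 'R': array([[ 3.15261050e-01,  9.49004629e-01, -8.27759473e-04],
       [ 9.15803876e-01, -3.04002771e-01,  2.62460619e-01],
       [ 2.48824701e-01, -8.35016755e-02, -9.64942350e-01]]), 't': array([-0.62518415, -0.03230588,  0.38952441])}
```

View pics/a_scene.png

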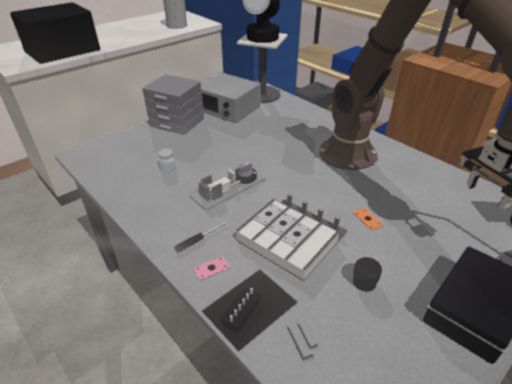

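View pics/a_side.png

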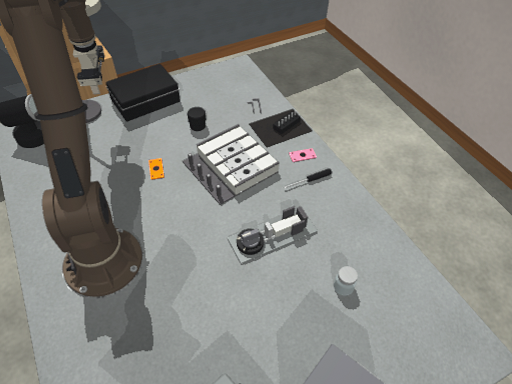

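View pics/a_wrist.png

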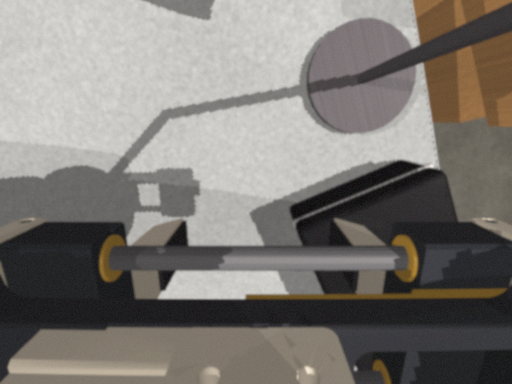

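```bash
cat > h.py <<'E'
from cell import arm, optics
import cv2, numpy as np
from scipy.spatial.transform import Rotation as Ro
def ray(ci,px):
    R=ci['R'];t=ci['t']
    d=np.array([(px[0]-ci['cx'])/ci['fx'],(px[1]-ci['cy'])/ci['fy']])
    rd=np.hypot(*d);r=rd
    for _ in range(20): r=rd/(1+ci['k1']*r*r)
    d=d/(1+ci['k1']*r*r)
    return -R.T@t, R.T@np.array([d[0],d[1],1.])
def onz(ci,px,z):
    o,v=ray(ci,px); return o+v*(z-o[2])/v[2]
def proj(ci,X):
    c=ci['R']@np.asarray(X,float)+ci['t'];x=c[:2]/c[2];s=1+ci['k1']*(x@x)
    return np.array([ci['cx']+ci['fx']*x[0]*s,ci['cy']+ci['fy']*x[1]*s])
def crop(name,im,c,w,h,s,fn):
    x0=int(max(0,c[0]-w//2));y0=int(max(0,c[1]-h//2))
    cv2.imwrite(fn,cv2.resize(im[y0:y0+h,x0:x0+w,::-1],None,fx=s,fy=s,interpolation=cv2.INTER_CUBIC)); print(fn,"origin",x0,y0,"scale",s)
E
python3 - <<'E'
from h import *
Z={'rack':0,'rack_edge':.05,'plate1_c':.0525,'clamp':0,'nest':.045,'knob_grip':.057,'driver':.0,'lens':.0,'jar':.0}
for n in ["scene","side"]:
    ci=optics.camera_info(n); im=optics.get_image(n)
    for th in Z:
        for d in optics.pinpoint(n,th)[:6]: print(n,th,round(d['score'],2),np.round(d['location'],1),np.round(onz(ci,d['location'],Z[th]),4))
    if n=='side':
        crop(n,im,(235,160),110,90,7,'pics/b1.png');crop(n,im,(275,230),110,80,7,'pics/b2.png')
    else:
        crop(n,im,(290,232),120,90,6,'pics/b3.png');crop(n,im,(228,185),90,60,8,'pics/b4.png')
E
```

```text
scene rack 0.74 [286.2 240.5] [0.5733 0.1913 0.    ]
scene rack_edge 0.58 [304.8 214.7] [0.4769 0.1812 0.05  ]
scene plate1_c 0.82 [212.8 266.5] [0.845  0.1544 0.0525]
scene plate1_c 0.79 [367.4 217. ] [0.3322 0.3307 0.0525]
scene plate1_c 0.61 [266.2 211.3] [0.5641 0.0832 0.0525]
scene clamp 0.85 [218.1 197.6] [ 0.6051 -0.1365  0.    ]
scene clamp 0.39 [201.9 236.8] [ 0.7709 -0.0103  0.    ]
scene nest 0.96 [217.1 183.4] [ 0.5879 -0.1603  0.045 ]
scene nest 0.19 [283.9 239.9] [0.6093 0.2134 0.045 ]
scene knob_grip 0.46 [243.  167.4] [ 0.4595 -0.1607  0.057 ]
scene driver 0.84 [202.6 238.3] [ 0.7732 -0.003   0.    ]
scene lens 0.71 [365.  282.8] [0.5227 0.4686 0.    ]
scene jar 0.6 [214.1 183.5] [ 0.5637 -0.2156  0.    ]
scene jar 0.54 [167.9 168.3] [ 0.6431 -0.4252  0.    ]
scene jar 0.26 [222.6 196.5] [ 0.5885 -0.1302  0.    ]
pics/b3.png origin 230 187 scale 6
pics/b4.png origin 183 155 scale 8
side rack 0.75 [343.  286.6] [ 0.6425 -0.4283  0.    ]
side rack 0.59 [237.2 162.2] [0.582  0.1989 0.    ]
side rack_edge 0.74 [211.5 167.3] [0.4655 0.1757 0.05  ]
side plate1_c 0.73 [158.2 169.5] [0.2856 0.2516 0.0525]
side plate1_c 0.69 [301.1 154.3] [0.7964 0.0816 0.0525]
side plate1_c 0.53 [245.6 172. ] [0.5668 0.0959 0.0525]
side clamp 0.96 [283.7 229.7] [ 0.5847 -0.159   0.    ]
side nest 0.68 [284.1 224.7] [ 0.5778 -0.1673  0.045 ]
side knob_grip 0.79 [249.3 236.3] [ 0.4494 -0.1627  0.057 ]
side driver 0.68 [306.6 179.8] [ 0.7762 -0.0012  0.    ]
side driver 0.24 [252.5 235.2] [ 0.4786 -0.1305  0.    ]
side lens 0.78 [196.8 127.5] [0.5185 0.4548 0.    ]
side jar 0.71 [339.1 286.7] [ 0.6314 -0.4231  0.    ]
pics/b1.png origin 180 115 scale 7
pics/b2.png origin 220 190 scale 7
```

View pics/b1.png

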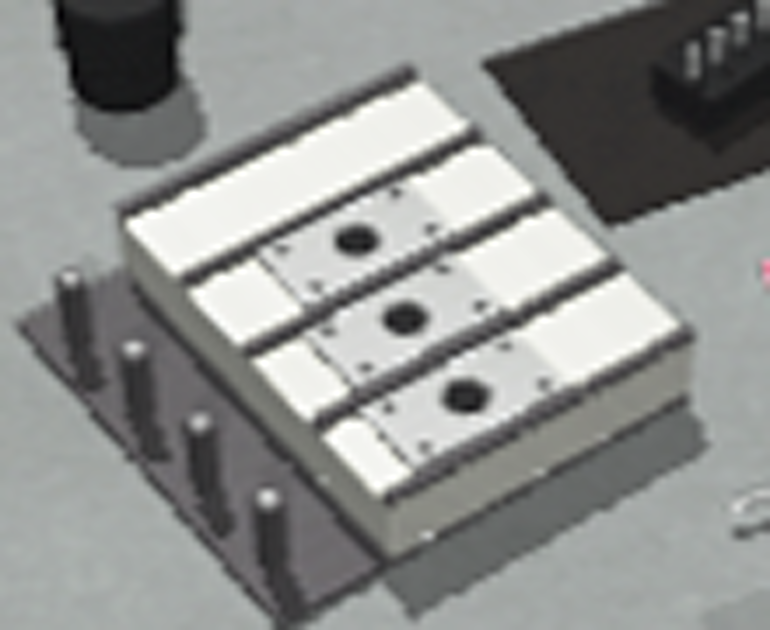

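View pics/b2.png

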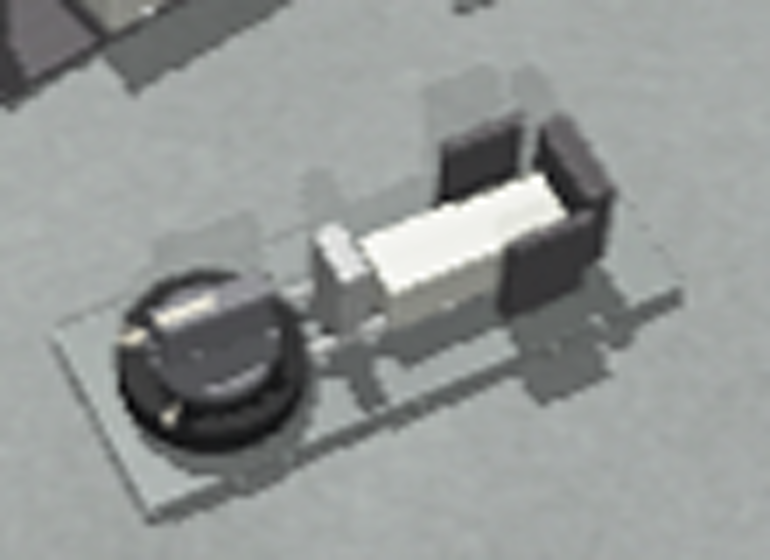

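View pics/b3.png

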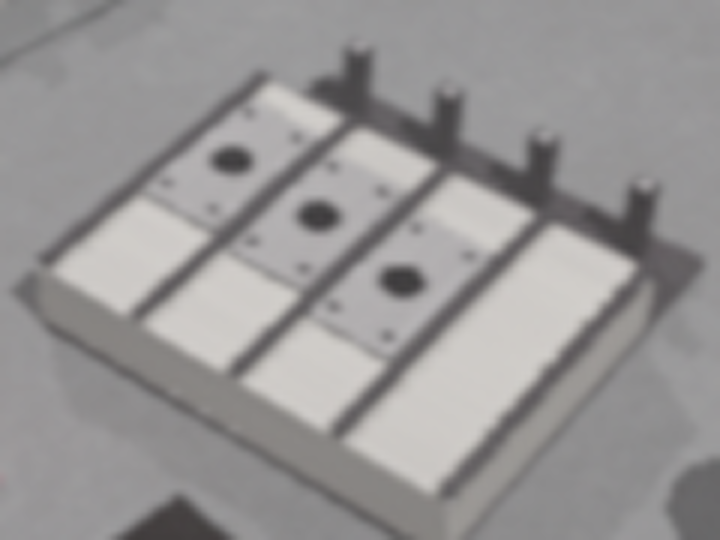

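View pics/b4.png

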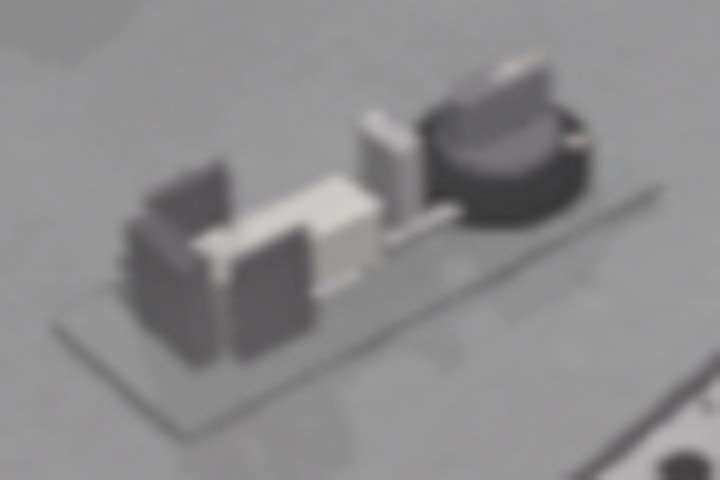

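```bash
python3 -m creep '[{"translation":[-0.02,-0.02,-0.03],"rot":[0,0,0],"jaw":0.09},{"translation":[-0.029,-0.03,-0.02],"rot":[0,0,0],"jaw":0.09},{"translation":[-0.029,-0.03,-0.01],"rot":[0,0,0],"jaw":0.09},{"translation":[-0.029,-0.03,-0.01],"rot":[0,0,0],"jaw":0.09},{"translation":[-0.029,-0.029,-0.01],"rot":[0,0,0],"jaw":0.09},{"translation":[-0.029,-0.029,-0.01],"rot":[0,0,0],"jaw":0.09},{"translation":[-0.029,-0.029,-0.01],"rot":[0,0,0],"jaw":0.09},{"translation":[-0.029,-0.029,-0.01],"rot":[0,0,0],"jaw":0.09},{"translation":[-0.029,-0.029,-0.01],"rot":[0,0,0],"jaw":0.09},{"translation":[-0.029,-0.029,-0.01],"rot":[0,0,0],"jaw":0.09},{"translation":[-0.029,-0.029,0],"rot":[0,0,0],"jaw":0.09},{"translation":[-0.029,-0.029,0],"rot":[0,0,0],"jaw":0.09}]'
python3 - <<'E'
from h import *
s=arm.observe();print(s['joints'],s['position'],Ro.from_rotvec(s['ee_rot']).as_matrix())
E
```

```text
clock: 2.15
position: [0.4072, 0.1689, 0.3684]
ee_rot: [0.5, 3.1, 0.003]
force: [0.9, 1.0, 0.1]
width: 0.98
[-0.82090519  0.02156838  0.31797277  1.79815365 -0.00751731  1.32068604
  0.74985754] [0.40721956 0.16894717 0.3683552 ] [[-0.94930297  0.31435788  0.00173009]
 [ 0.31436054  0.94930237  0.00156907]
 [-0.00114913  0.0020334  -0.99999727]]
```

```bash
python3 -m creep '[{"translation":[-0.02,0,-0.01],"rot":[0,0,-6],"jaw":0.09},{"translation":[-0.03,0,-0.01],"rot":[0,0,-6],"jaw":0.09},{"translation":[-0.03,-0.02,-0.01],"rot":[0,0,-6],"jaw":0.09},{"translation":[-0.03,-0.02,0],"rot":[0,0,0],"jaw":0.09},{"translation":[-0.03,-0.02,0],"rot":[0,0,0],"jaw":0.09},{"translation":[-0.03,-0.02,0],"rot":[0,0,0],"jaw":0.09},{"translation":[-0.03,-0.02,0],"rot":[0,0,0],"jaw":0.09},{"translation":[-0.02,-0.02,0],"rot":[0,0,0],"jaw":0.09},{"translation":[-0.01,-0.01,0],"rot":[0,0,0],"jaw":0.09},{"translation":[0,0,0],"rot":[0,0,0],"jaw":0.09},{"translation":[0,0,0],"rot":[0,0,0],"jaw":0.09}]'
python3 - <<'E'
from h import *
s=arm.observe();print(s['joints'],s['position'],s['ee_rot'])
im=optics.get_image('wrist');cv2.imwrite('pics/c1.png',im[:,:,::-1])
E
```

```text
clock: 3.07
position: [0.6311, 0.0236, 0.3967]
ee_rot: [-0.015, -3.141, 0.001]
force: [0.1, 2.1, 0.3]
width: 0.978
[-0.43728677  0.38703567  0.48927363  1.3165647  -0.17866606  1.48187095
  1.59812159] [0.63110847 0.02357016 0.39668994] [-1.51535082e-02 -3.14079540e+00  5.85056638e-04]
```

View pics/c1.png

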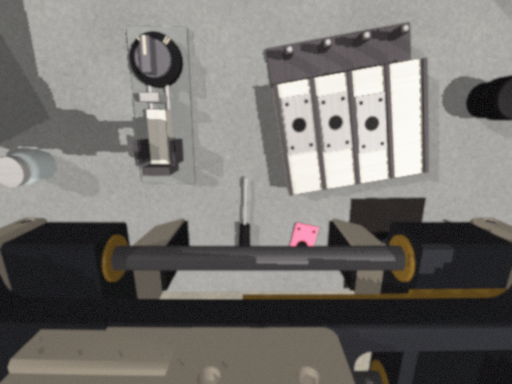

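Run:
```python
from h import *
im=optics.get_image('wrist');ci=optics.camera_info('wrist')
print(arm.observe()['position'])
np.save('c2.npy',im); import pickle; pickle.dump(ci,open('c2.pkl','wb'))
crop('w',im,(345,110),190,180,4,'pics/c2.png'); crop('w',im,(160,100),100,160,5,'pics/c3.png')
for th,z in {'rack':0,'rack_edge':.05,'plate1_c':.0525,'clamp':0,'nest':.045,'knob_grip':.057}.items():
    for d in optics.pinpoint('wrist',th)[:5]: print(th,round(d['score'],2),np.round(d['location'],1),np.round(onz(ci,d['location'],z),4))
```

```text
[0.63053232 0.02523998 0.39718361]
pics/c2.png origin 250 20 scale 4
pics/c3.png origin 110 20 scale 5
rack 0.55 [345.1 130.6] [0.5797 0.2007 0.    ]
rack_edge 0.9 [347.4  70.2] [0.4765 0.1811 0.05  ]
plate1_c 0.77 [297.9 125.1] [0.5677 0.0983 0.0525]
plate1_c 0.61 [298.9 245.7] [0.8045 0.1078 0.0525]
clamp 0.8 [163.8 133.6] [ 0.5827 -0.162   0.    ]
nest 0.62 [156.5 136.6] [ 0.5861 -0.1603  0.045 ]
knob_grip 0.59 [150.6  51.1] [ 0.4455 -0.1512  0.057 ]
```

View pics/c2.png

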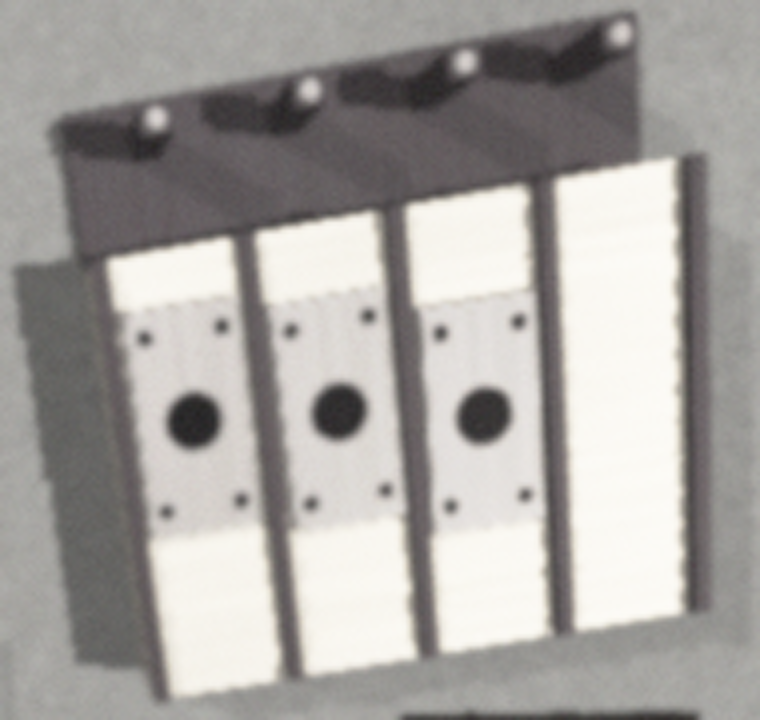

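View pics/c3.png

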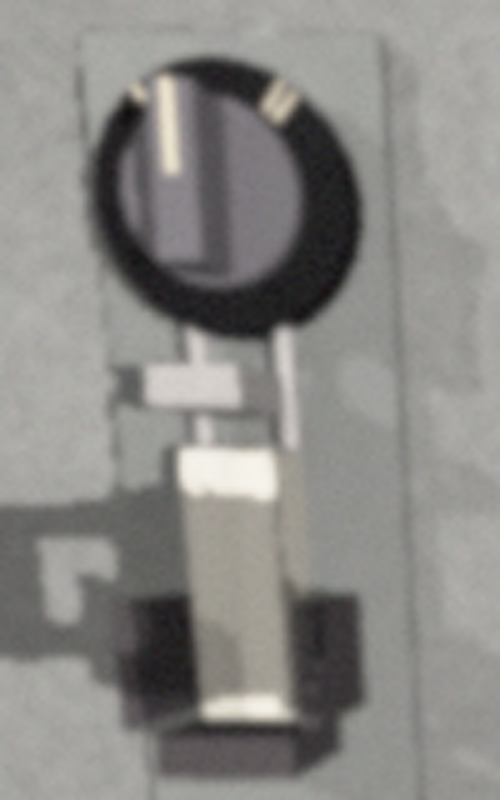

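```bash
cat > fit.py <<'E'
from h import *
import pickle
from scipy.optimize import least_squares
ci=pickle.load(open('c2.pkl','rb'))
def fit(pts,o,s,x0):
    px=np.array([[o[0]+p[0][0]/s,o[1]+p[0][1]/s] for p in pts])-0.0
    L=np.array([p[1] for p in pts])
    def f(v):
        c,sn=np.cos(v[2]),np.sin(v[2])
        W=np.c_[v[0]+c*L[:,0]-sn*L[:,1],v[1]+sn*L[:,0]+c*L[:,1],L[:,2]]
        return (np.array([proj(ci,w) for w in W])-px).ravel()
    r=least_squares(f,x0,loss='soft_l1');print(np.round(r.x,4),np.degrees(r.x[2]));print(np.round(r.fun.reshape(-1,2),1).tolist());return r.x
pr=[((165,700),(.1,-.132,.056)),((708,610),(.1,.132,.056)),((706,155),(-.1,.132,.056)),((97,257),(-.1,-.132,.056)),
 ((155,118),(-.15,-.096,.058)),((309,90),(-.15,-.032,.058)),((464,62),(-.15,.032,.058)),((620,34),(-.15,.096,.058))]
r=fit(pr,(250,20),4,[.575,.195,.1])
c,sn=np.cos(r[2]),np.sin(r[2]);R=np.array([[c,-sn],[sn,c]])
for p in [(194,421),(340,411),(485,416)]:
    w=onz(ci,(250+p[0]/4,20+p[1]/4),.055); print('plate',w,'rack',R.T@(w[:2]-r[:2]))
pc=[((80,38),(-.19,-.055,.01)),((382,38),(-.19,.055,.01)),((178,450),(-.049,-.017,.045)),((278,450),(-.049,.017,.045)),
 ((160,730),(.051,-.025,.07)),((302,727),(.051,.025,.07))]
fit(pc,(110,20),5,[.584,-.162,0])
fit(pc[2:],(110,20),5,[.584,-.162,0])
E
python3 fit.py
```

```text
[0.578  0.1982 0.1611] 9.231106380000268
[[-2.7, 0.6], [0.7, 0.3], [0.2, -0.9], [-1.9, 0.7], [0.4, -0.2], [0.3, -0.2], [0.2, -0.1], [0.1, 0.1]]
plate [0.56794503 0.0989697  0.055     ] rack [-0.02587082 -0.09630578]
plate [0.56399626 0.1639251  0.055     ] rack [-0.0193485  -0.03155814]
plate [0.56644567 0.22907756 0.055     ] rack [-0.00647924  0.03235762]
[ 0.5863 -0.1568 -0.0114] -0.6509656552354975
[[-0.4, 0.4], [0.2, 0.1], [0.9, -1.1], [-0.3, -1.1], [0.2, 0.4], [-0.6, 1.0]]
[ 0.5867 -0.157  -0.0024] -0.13878839984227812
[[0.6, -0.7], [-0.6, -0.9], [0.4, 0.7], [-0.4, 1.1]]
```

```bash
python3 -m creep '[{"translation":[0.02,-0.025,0.02],"rot":[0,0,0],"jaw":0.06},{"translation":[0.025,-0.03,0.03],"rot":[0,0,0],"jaw":0.06},{"translation":[0.025,-0.03,0.03],"rot":[0,0,0],"jaw":0.06},{"translation":[0.025,-0.03,0.03],"rot":[0,0,0],"jaw":0.06},{"translation":[0.025,-0.03,0.03],"rot":[0,0,0],"jaw":0.06},{"translation":[0.02,-0.025,0.03],"rot":[0,0,0],"jaw":0.06},{"translation":[0.01,-0.012,0.02],"rot":[0,0,0],"jaw":0.06},{"translation":[0,0,0],"rot":[0,0,0],"jaw":0.06},{"translation":[0,0,0],"rot":[0,0,0],"jaw":0.06}]'
cat > look.py <<'E'
from h import *
import pickle,sys
s=arm.observe()
im=optics.get_image('wrist');ci=optics.camera_info('wrist')
pickle.dump((ci,im),open('last.pkl','wb'))
print(np.round(s['position'],4),np.round(s['ee_rot'],4),np.round(s['joints'],2),s['clock'],np.round(s['force'],1),round(s['width']*.0918,4))
cv2.imwrite('pics/%s.png'%sys.argv[1],cv2.resize(im[:260,:,::-1],None,fx=1.5,fy=1.5,interpolation=cv2.INTER_CUBIC))
E
python3 look.py d1
```

```text
clock: 4.22
position: [0.4952, -0.1372, 0.2268]
ee_rot: [-0.015, -3.14, -0.001]
force: [0.4, 1.2, 0.2]
width: 0.655
[ 0.4952 -0.1372  0.2268] [-1.5200e-02 -3.1403e+00 -8.0000e-04] [-0.24  0.28  0.52  1.89 -0.16  1.01  1.91] 4.2167 [0.4 1.2 0.2] 0.0601
```

View pics/d1.png

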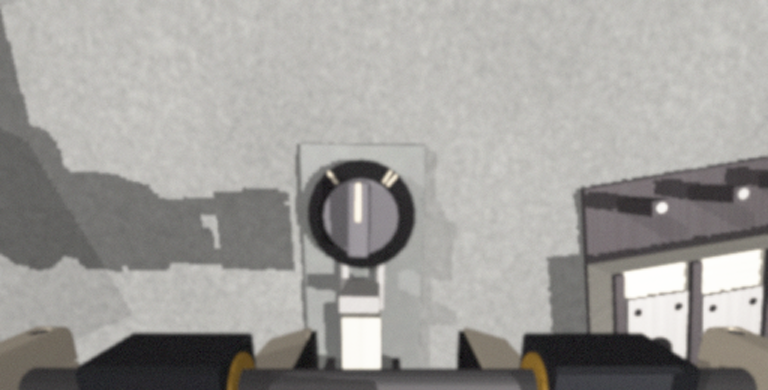

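```bash
cat > ap.py <<'E'
from h import *
import pickle
ci,im=pickle.load(open('last.pkl','rb'))
crop('w',im,(240,150),110,110,6,'pics/d2.png')
E
python3 ap.py
```

```text
pics/d2.png origin 185 95 scale 6
```

View pics/d2.png

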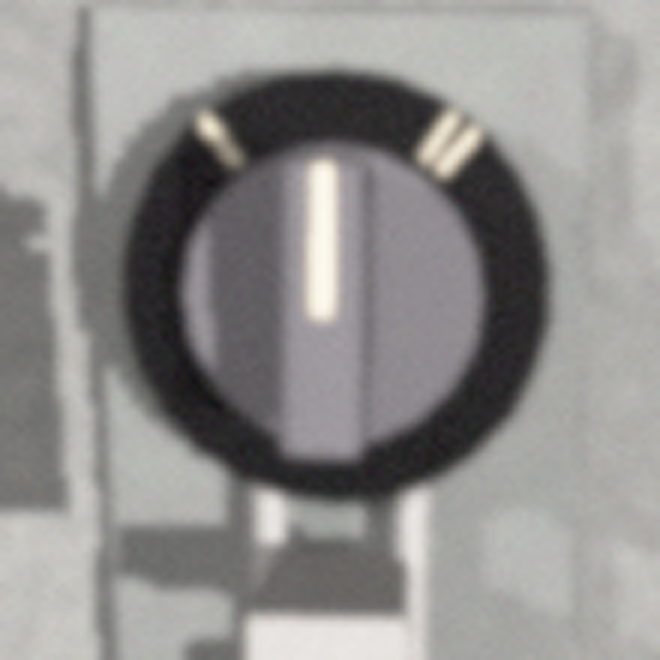

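```bash
cat > ap.py <<'E'
from h import *
import pickle
ci,im=pickle.load(open('last.pkl','rb'))
def W(p,z): return onz(ci,(185+p[0]/6,95+p[1]/6),z)
print('pointer',W((322,160),.071),W((321,322),.071))
print('bar corners',[W(p,.071).round(4) for p in [(284,160),(366,165),(282,460),(362,460)]])
print('skirt',[W(p,.041).round(4) for p in [(182,295),(487,300)]])
print('foot corners',[W(p,.01).round(4) for p in [(85,8),(588,14)]])
print('single',W((205,118),.03),W((238,162),.03))
E
python3 ap.py
```

```text
pointer [ 0.42690529 -0.15632724  0.071     ] [ 0.45631567 -0.15732255  0.071     ]
bar corners [array([ 0.4268, -0.1633,  0.071 ]), array([ 0.4279, -0.1483,  0.071 ]), array([ 0.4825, -0.1655,  0.071 ]), array([ 0.4827, -0.1502,  0.071 ])]
skirt [array([ 0.4535, -0.188 ,  0.041 ]), array([ 0.4551, -0.1253,  0.041 ])]
foot corners [array([ 0.3948, -0.2108,  0.01  ]), array([ 0.3971, -0.1025,  0.01  ])]
single [ 0.41836231 -0.1831523   0.03      ] [ 0.42723359 -0.17668855  0.03      ]
```

```bash
python3 -m creep '[{"translation":[0,0,0],"rot":[0,0,7],"jaw":0.06},{"translation":[0,0,0],"rot":[0,0,7],"jaw":0.06},{"translation":[0,0,0],"rot":[0,0,7],"jaw":0.06},{"translation":[0,0,0],"rot":[0,0,7],"jaw":0.06},{"translation":[0,0,0],"rot":[0,0,7],"jaw":0.06},{"translation":[0,0,0],"rot":[0,0,7],"jaw":0.06},{"translation":[0,0,0],"rot":[0,0,7],"jaw":0.06},{"translation":[0,0,0],"rot":[0,0,7],"jaw":0.06},{"translation":[0,0,0],"rot":[0,0,7],"jaw":0.06},{"translation":[0,0,0],"rot":[0,0,7],"jaw":0.06},{"translation":[0,0,0],"rot":[0,0,7],"jaw":0.06},{"translation":[0,0,0],"rot":[0,0,7],"jaw":0.06}]' && python3 -m creep '[{"translation":[0,0,0],"rot":[0,0,7],"jaw":0.06},{"translation":[0,0,0],"rot":[0,0,7],"jaw":0.06},{"translation":[0,0,0],"rot":[0,0,7],"jaw":0.06},{"translation":[0,0,0],"rot":[0,0,7],"jaw":0.06},{"translation":[0,0,0],"rot":[0,0,7],"jaw":0.06},{"translation":[0,0,0],"rot":[0,0,7],"jaw":0.06},{"translation":[0,0,0],"rot":[0,0,7],"jaw":0.06},{"translation":[0,0,0],"rot":[0,0,7],"jaw":0.06},{"translation":[0,0,0],"rot":[0,0,7],"jaw":0.06},{"translation":[0,0,0],"rot":[0,0,7],"jaw":0.06},{"translation":[0,0,0],"rot":[0,0,7],"jaw":0.06},{"translation":[0,0,0],"rot":[0,0,7],"jaw":0.06}]' && python3 -m creep '[{"translation":[0,0,0],"rot":[0,0,7],"jaw":0.06},{"translation":[0,0,0],"rot":[0,0,6.5],"jaw":0.06},{"translation":[0,0,0],"rot":[0,0,0],"jaw":0.06},{"translation":[0,0,0],"rot":[0,0,0],"jaw":0.06}]'; python3 look.py d3
```

```text
clock: 5.27
position: [0.498, -0.1356, 0.2284]
ee_rot: [2.114, 2.322, 0.003]
force: [-0.3, -0.5, -0.0]
width: 0.654
clock: 6.27
position: [0.498, -0.1354, 0.2281]
ee_rot: [3.126, 0.313, 0.003]
force: [0.0, 0.3, -0.6]
width: 0.657
clock: 6.6
position: [0.4974, -0.1359, 0.2277]
ee_rot: [3.141, -0.044, 0.002]
force: [-0.4, -0.4, 0.7]
width: 0.652
[ 0.4974 -0.1359  0.2277] [ 3.1411e+00 -4.3800e-02  1.8000e-03] [-0.71  0.51  1.28  1.91 -0.54  1.13 -0.82] 6.6 [-0.4 -0.4  0.7] 0.0598
```

View pics/d3.png

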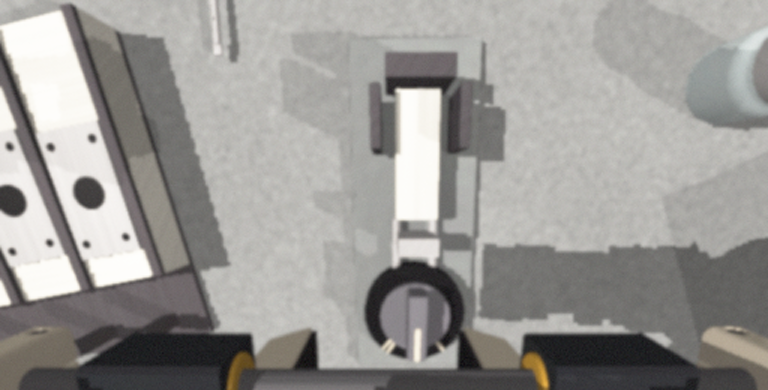

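```bash
cat > ap.py <<'E'
from h import *
import pickle
ci,im=pickle.load(open('last.pkl','rb'))
crop('w',im,(275,125),110,210,4,'pics/d4.png')
E
python3 ap.py
```

```text
pics/d4.png origin 220 20 scale 4
```

View pics/d4.png

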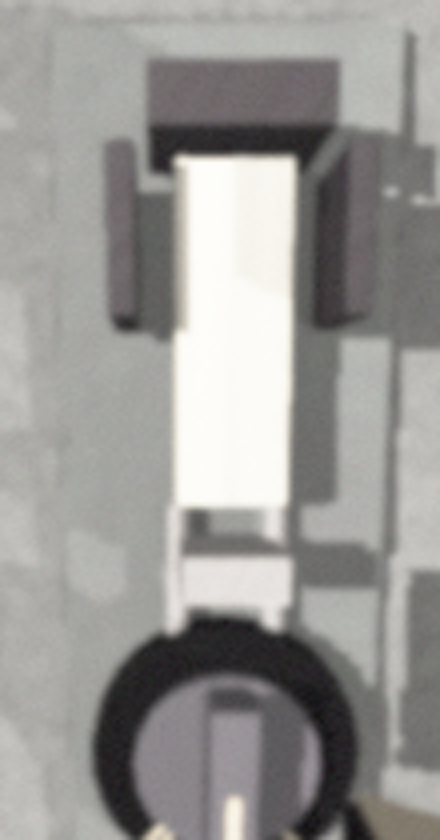

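```bash
cat > ap.py <<'E'
from h import *
import pickle, fit
ci,im=pickle.load(open('last.pkl','rb')); fit.ci=ci
pc=[((175,155),(.049,.017,.045)),((298,155),(.049,-.017,.045)),((175,507),(-.049,.017,.045)),((290,507),(-.049,-.017,.045)),
((150,125),(.051,.025,.07)),((338,125),(.051,-.025,.07)),((135,318),(.004,.028,.07)),((348,318),(.004,-.028,.07))]
print('clamp');fit.fit(pc,(220,20),4,[.586,-.157,0])
E
python3 ap.py | sed -n '/clamp/,$p'
```

```text
clamp
[ 0.5861 -0.1619 -0.0234] -1.340318869592
[[0.4, 0.3], [-0.3, 0.2], [0.3, -0.1], [-0.6, -0.3], [-0.6, 0.3], [0.7, 0.1], [0.7, -0.2], [-0.7, -0.5]]
```

```bash
python3 -m creep '[{"translation":[-0.02,0.01,0.02],"rot":[0,0,0],"jaw":0.05},{"translation":[-0.024,0.013,0.03],"rot":[0,0,0],"jaw":0.05},{"translation":[0,0,0.03],"rot":[0,0,0],"jaw":0.05},{"translation":[0,0,0.03],"rot":[0,0,0],"jaw":0.05},{"translation":[0,0,0.02],"rot":[0,0,0],"jaw":0.05},{"translation":[0,0,0],"rot":[0,0,0],"jaw":0.05},{"translation":[0,0,0],"rot":[0,0,0],"jaw":0.05}]'; python3 look.py d5
```

```text
clock: 7.23
position: [0.4513, -0.1584, 0.0973]
ee_rot: [-3.141, 0.05, 0.002]
force: [0.8, 0.1, 0.7]
width: 0.542
[ 0.4513 -0.1584  0.0973] [-3.1409e+00  5.0400e-02  1.7000e-03] [-0.52  0.6   1.07  2.14 -0.73  0.83 -0.59] 7.2333 [0.8 0.1 0.7] 0.0497
```

View pics/d5.png

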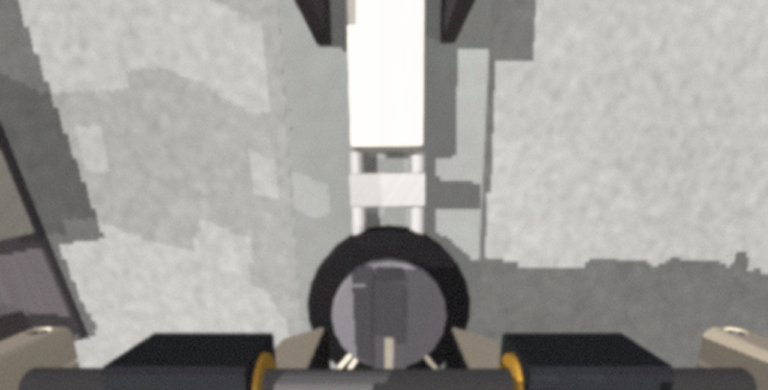

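Centred on the bar between the fingers (fingers at columns ~310–465, bar at 390). Go down and grip softly.

```bash
python3 -m creep '[{"translation":[0.001,0,0.02],"rot":[0,0,0],"jaw":0.04},{"translation":[0,0,0.016],"rot":[0,0,0],"jaw":0.03},{"translation":[0,0,0],"rot":[0,0,0],"jaw":0.012},{"translation":[0,0,0],"rot":[0,0,0],"jaw":0.012},{"translation":[0,0,0],"rot":[0,0,0],"jaw":0.012},{"translation":[0,0,0],"rot":[0,0,0],"jaw":0.012},{"translation":[0,0,0],"rot":[0,0,0],"jaw":0.012}]' 12
```

```text
clock: 7.87
position: [0.4532, -0.1591, 0.0624]
ee_rot: [3.14, -0.054, 0.004]
force: [-0.4, -1.0, 9.1]
width: 0.175
```

```bash
python3 -m creep '[{"translation":[0,0,-0.001],"rot":[0,0,-4],"jaw":0.012},{"translation":[0,0,0],"rot":[0,0,-5],"jaw":0.012},{"translation":[0,0,0],"rot":[0,0,-6],"jaw":0.012},{"translation":[0,0,0],"rot":[0,0,-6],"jaw":0.012},{"translation":[0,0,0],"rot":[0,0,-6],"jaw":0.012},{"translation":[0,0,0],"rot":[0,0,-6],"jaw":0.012},{"translation":[0,0,0],"rot":[0,0,-5],"jaw":0.012},{"translation":[0,0,0],"rot":[0,0,0],"jaw":0.012},{"translation":[0,0,0],"rot":[0,0,0],"jaw":0.012},{"translation":[0,0,0],"rot":[0,0,0],"jaw":0.012}]' 12; python3 look.py d6
```

```text
clock: 8.7
position: [0.4529, -0.1584, 0.0626]
ee_rot: [2.989, 0.968, 0.002]
force: [1.5, 1.3, 2.9]
width: 0.173
[ 0.4529 -0.1584  0.0626] [2.9885e+00 9.6790e-01 1.8000e-03] [-0.35  0.56  0.81  2.16 -0.66  0.68 -0.04] 8.7 [1.5 1.3 2.9] 0.0159
```

View pics/d6.png

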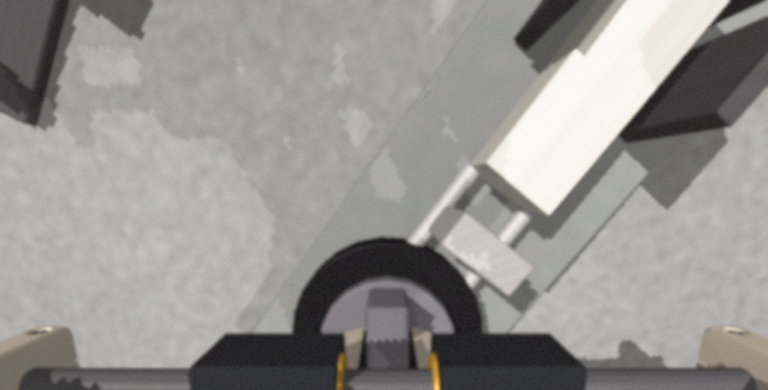

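```bash
python3 -m creep '[{"translation":[0,0,0],"rot":[0,0,0],"jaw":0.05},{"translation":[0,0,0],"rot":[0,0,0],"jaw":0.05},{"translation":[0,0,0],"rot":[0,0,0],"jaw":0.05},{"translation":[0,0,-0.02],"rot":[0,0,0],"jaw":0.05},{"translation":[0,0,-0.03],"rot":[0,0,0],"jaw":0.05},{"translation":[0,0,-0.035],"rot":[0,0,4],"jaw":0.05},{"translation":[0,0,-0.035],"rot":[0,0,6],"jaw":0.05},{"translation":[0,0,-0.03],"rot":[0,0,6],"jaw":0.05},{"translation":[0,0,-0.01],"rot":[0,0,6],"jaw":0.05},{"translation":[0,0,0],"rot":[0,0,4.5],"jaw":0.05},{"translation":[0,0,0],"rot":[0,0,0],"jaw":0.05},{"translation":[0,0,0],"rot":[0,0,0],"jaw":0.05}]'; python3 look.py d7
```

```text
clock: 9.75
position: [0.4519, -0.1582, 0.2218]
ee_rot: [-3.13, -0.265, 0.001]
force: [0.4, -0.2, -0.1]
width: 0.542
[ 0.4519 -0.1582  0.2218] [-3.1303e+00 -2.6500e-01  1.2000e-03] [-0.68  0.39  1.23  2.   -0.43  1.05 -0.65] 9.75 [ 0.4 -0.2 -0.1] 0.0498
```

View pics/d7.png

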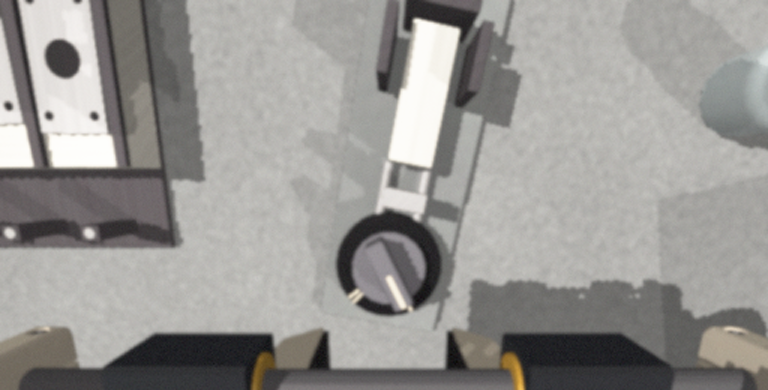

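```bash
python3 -m creep '[{"translation":[0.015,-0.015,0],"rot":[0,0,0.4],"jaw":0.0},{"translation":[0.029,-0.029,0],"rot":[0,0,0],"jaw":0.0},{"translation":[0.029,-0.029,0],"rot":[0,0,0],"jaw":0.0},{"translation":[0.029,-0.029,0],"rot":[0,0,0],"jaw":0.0},{"translation":[0.029,-0.029,0],"rot":[0,0,0],"jaw":0.0},{"translation":[0.029,-0.029,0],"rot":[0,0,0],"jaw":0.0},{"translation":[0.029,-0.029,0],"rot":[0,0,0],"jaw":0.0},{"translation":[0.029,-0.029,0.02],"rot":[0,0,0],"jaw":0.0},{"translation":[0.015,-0.015,0.03],"rot":[0,0,0],"jaw":0.0},{"translation":[0,0,0.03],"rot":[0,0,0],"jaw":0.0},{"translation":[0,0,0.02],"rot":[0,0,0],"jaw":0.0},{"translation":[0,0,0],"rot":[0,0,0],"jaw":0.0}]'; python3 -m creep '[{"translation":[0,0,0],"rot":[0,0,0],"jaw":0.0},{"translation":[0,0,0],"rot":[0,0,0],"jaw":0.0}]'; python3 look.py e1
python3 - <<'E'
from h import *
im=optics.get_image('side');crop('s',im,(240,160),130,100,6,'pics/e2.png')
E
```

```text
clock: 10.8
position: [0.6401, 0.1061, 0.1184]
ee_rot: [3.131, 0.254, -0.013]
force: [-1.9, 0.5, -0.9]
width: 0.007
clock: 10.97
position: [0.6436, 0.1049, 0.125]
ee_rot: [3.131, 0.25, 0.002]
force: [0.8, 0.2, 0.7]
width: 0.003
[0.6436 0.1049 0.125 ] [3.1314e+00 2.4990e-01 1.6000e-03] [-0.83  0.79  1.01  1.68 -0.74  1.1  -1.01] 10.9667 [0.8 0.2 0.7] 0.0003
pics/e2.png origin 175 110 scale 6
```

View pics/e1.png

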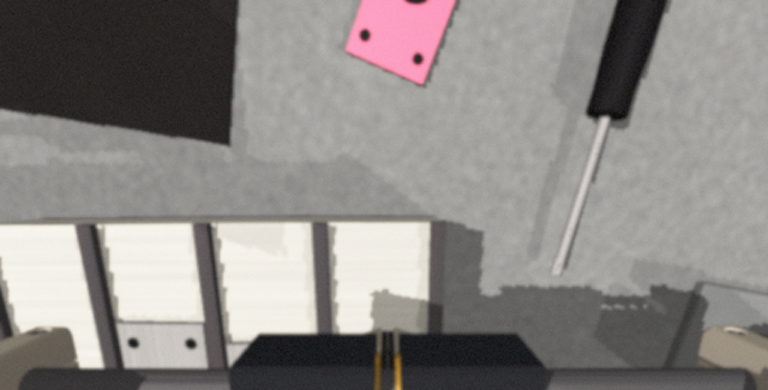

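View pics/e2.png

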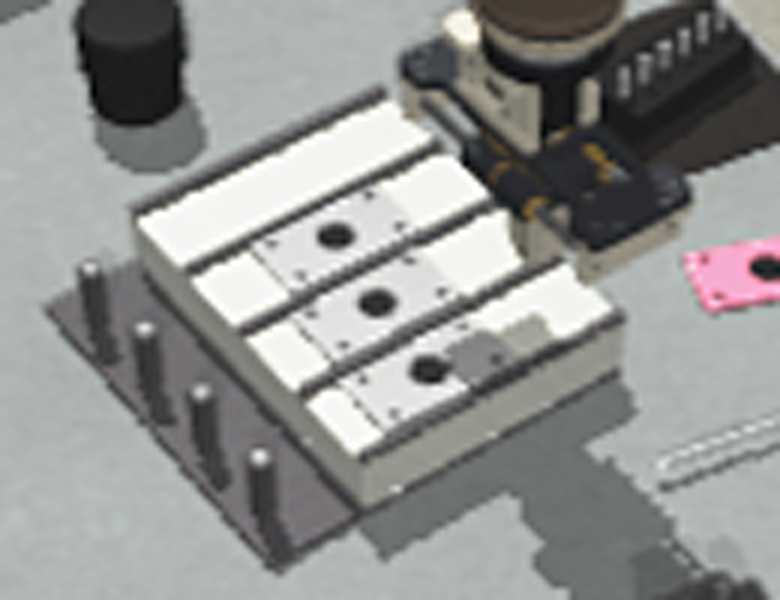

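```bash
python3 -m creep '[{"translation":[0,-0.006,0.02],"rot":[0,0,0],"jaw":0.0},{"translation":[0,0,0.02],"rot":[0,0,0],"jaw":0.0},{"translation":[0,0,0.014],"rot":[0,0,0],"jaw":0.0},{"translation":[0,0,0],"rot":[0,0,0],"jaw":0.0},{"translation":[0,0,0],"rot":[0,0,0],"jaw":0.0},{"translation":[0,0,0],"rot":[0,0,0],"jaw":0.0}]'; python3 look.py e3
```

```text
clock: 11.57
position: [0.6429, 0.1113, 0.0712]
ee_rot: [3.131, 0.25, 0.002]
force: [0.6, 0.4, -1.1]
width: 0.006
[0.6429 0.1113 0.0712] [3.1315e+00 2.4970e-01 2.5000e-03] [-0.82  0.85  0.96  1.72 -0.8   1.02 -0.97] 11.5667 [ 0.6  0.4 -1.1] 0.0006
```

View pics/e3.png

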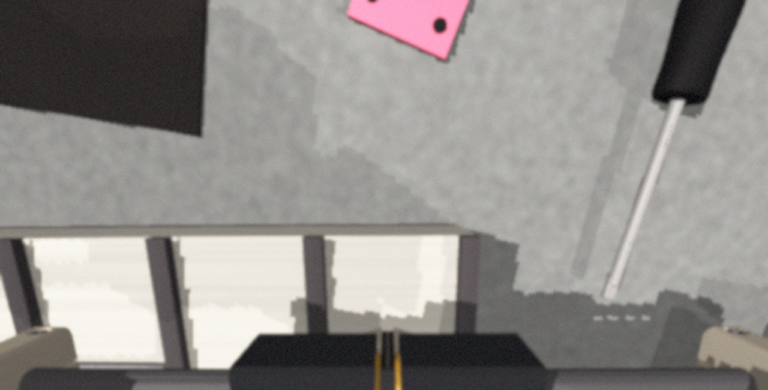

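```bash
python3 -m creep '[{"translation":[0,0,0.005],"rot":[0,0,0],"jaw":0.0},{"translation":[0,0,0],"rot":[0,0,0],"jaw":0.0},{"translation":[0,0,0],"rot":[0,0,0],"jaw":0.0}]'; python3 -m creep '[{"translation":[-0.006,0,0],"rot":[0,0,0],"jaw":0.0},{"translation":[-0.006,0,0],"rot":[0,0,0],"jaw":0.0},{"translation":[-0.006,0,0],"rot":[0,0,0],"jaw":0.0},{"translation":[-0.006,0,0],"rot":[0,0,0],"jaw":0.0},{"translation":[-0.006,0,0],"rot":[0,0,0],"jaw":0.0},{"translation":[-0.006,0,0],"rot":[0,0,0],"jaw":0.0},{"translation":[0,0,0],"rot":[0,0,0],"jaw":0.0}]';python3 - <<'E'
from h import *
im=optics.get_image('side');crop('s',im,(240,160),130,100,6,'pics/e4.png')
E
```

```text
clock: 11.87
position: [0.6421, 0.1118, 0.065]
ee_rot: [-3.131, -0.25, -0.0]
force: [0.3, 0.2, 0.5]
width: 0.007
clock: 12.45
position: [0.6052, 0.1059, 0.0649]
ee_rot: [-3.131, -0.25, 0.001]
force: [0.1, -0.5, -0.6]
width: 0.005
pics/e4.png origin 175 110 scale 6
```

View pics/e4.png

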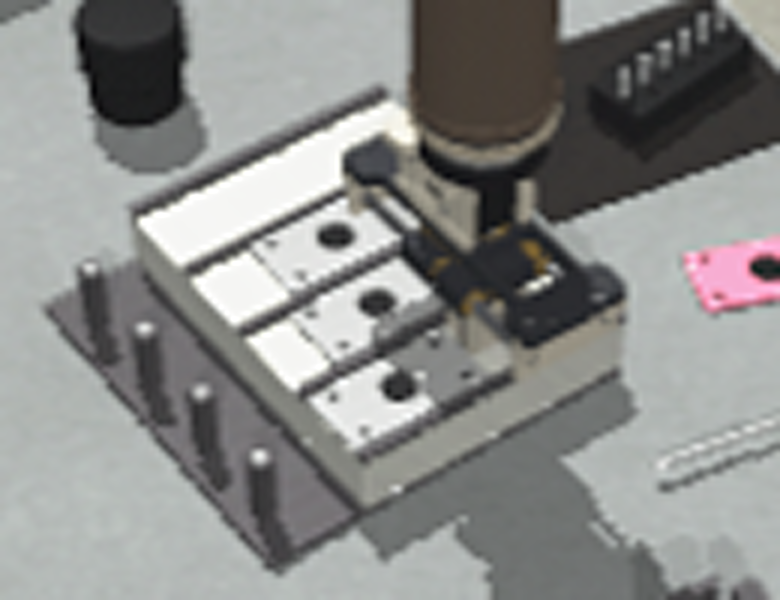

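```bash
python3 -m creep '[{"translation":[-0.006,0,0],"rot":[0,0,0],"jaw":0.0},{"translation":[-0.006,0,0],"rot":[0,0,0],"jaw":0.0},{"translation":[-0.006,0,0],"rot":[0,0,0],"jaw":0.0},{"translation":[-0.006,0,0],"rot":[0,0,0],"jaw":0.0},{"translation":[-0.006,0,0],"rot":[0,0,0],"jaw":0.0},{"translation":[-0.006,0,0],"rot":[0,0,0],"jaw":0.0},{"translation":[-0.004,0,0],"rot":[0,0,0],"jaw":0.0},{"translation":[-0.002,0,0],"rot":[0,0,0],"jaw":0.0},{"translation":[0,0,0],"rot":[0,0,0],"jaw":0.0}]'; python3 -m creep '[{"translation":[-0.002,0,0],"rot":[0,0,0],"jaw":0.0},{"translation":[0,0,0],"rot":[0,0,0],"jaw":0.0}]';python3 - <<'E'
from h import *
im=optics.get_image('side');crop('s',im,(230,160),130,100,6,'pics/e5.png')
E
```

```text
clock: 13.25
position: [0.5645, 0.0994, 0.0649]
ee_rot: [-3.131, -0.25, 0.001]
force: [-0.1, -0.0, -0.8]
width: 0.009
clock: 13.42
position: [0.5629, 0.0991, 0.0648]
ee_rot: [-3.131, -0.251, 0.001]
force: [0.5, -0.2, 0.4]
width: 0.002
pics/e5.png origin 165 110 scale 6
```

View pics/e5.png

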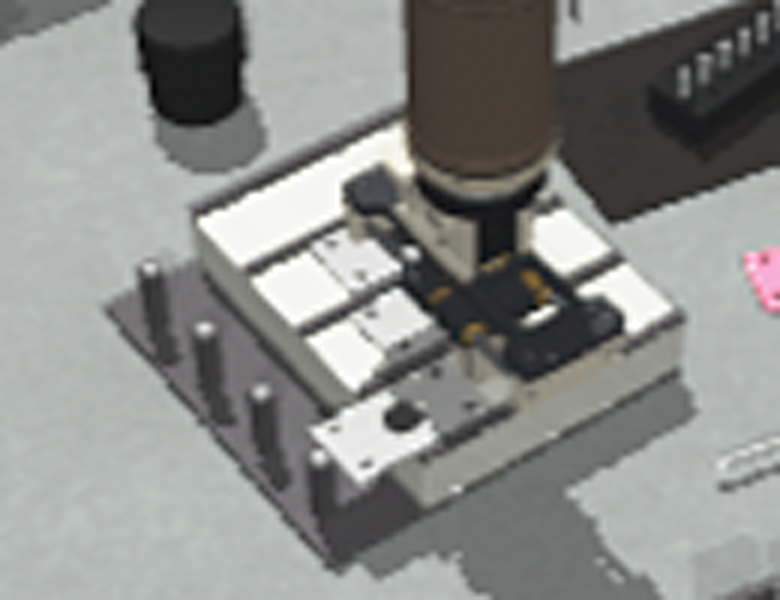

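```bash
python3 -m creep '[{"translation":[-0.002,0,0],"rot":[0,0,0],"jaw":0.0},{"translation":[0,0,0],"rot":[0,0,0],"jaw":0.0}]'; python3 -m creep '[{"translation":[-0.001,0,0],"rot":[0,0,0],"jaw":0.0},{"translation":[0,0,0],"rot":[0,0,0],"jaw":0.0}]';python3 -m creep '[{"translation":[-0.001,0,0],"rot":[0,0,0],"jaw":0.0},{"translation":[0,0,0],"rot":[0,0,0],"jaw":0.0}]'
```

```text
clock: 13.63
position: [0.5609, 0.0986, 0.0647]
ee_rot: [3.132, 0.25, -0.001]
force: [-0.4, -0.5, 0.8]
width: 0.005
clock: 13.8
position: [0.5601, 0.0985, 0.0648]
ee_rot: [-3.132, -0.25, 0.0]
force: [0.8, 0.8, -0.0]
width: 0.006
clock: 13.97
position: [0.5599, 0.0984, 0.0651]
ee_rot: [3.131, 0.25, 0.002]
force: [4.0, 0.7, -1.1]
width: 0.006
```

```bash
python3 -m creep '[{"translation":[0.006,0,0],"rot":[0,0,0],"jaw":0.0},{"translation":[0,0,-0.02],"rot":[0,0,0],"jaw":0.0},{"translation":[0,0,-0.03],"rot":[0,0,0],"jaw":0.04},{"translation":[0,0,-0.025],"rot":[0,0,0],"jaw":0.075},{"translation":[-0.02,0,0],"rot":[0,0,0],"jaw":0.075},{"translation":[-0.03,0,0],"rot":[0,0,0],"jaw":0.075},{"translation":[-0.03,0,0],"rot":[0,0,0],"jaw":0.075},{"translation":[-0.014,0,0],"rot":[0,0,0],"jaw":0.075},{"translation":[0,0,0],"rot":[0,0,0],"jaw":0.075},{"translation":[0,0,0],"rot":[0,0,0],"jaw":0.075},{"translation":[0,0,0],"rot":[0,0,0],"jaw":0.075}]'; python3 look.py f1
```

```text
clock: 14.88
position: [0.4734, 0.0848, 0.1401]
ee_rot: [3.131, 0.251, 0.001]
force: [0.8, -0.3, 0.9]
width: 0.605
[0.4734 0.0848 0.1401] [3.1314e+00 2.5140e-01 1.3000e-03] [-1.1   0.55  1.16  2.1  -0.65  0.92 -0.98] 14.8833 [ 0.8 -0.3  0.9] 0.0555
```

View pics/f1.png

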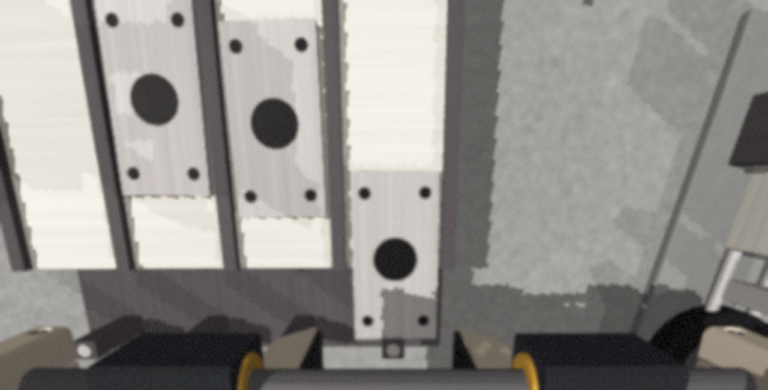

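```bash
python3 -m creep '[{"translation":[0,0.0015,0],"rot":[0,0,0],"jaw":0.075},{"translation":[0,0,0.01],"rot":[0,0,0],"jaw":0.075},{"translation":[0,0,0.01],"rot":[0,0,0],"jaw":0.075},{"translation":[0,0,0.01],"rot":[0,0,0],"jaw":0.075},{"translation":[0,0,0],"rot":[0,0,0],"jaw":0.075},{"translation":[0,0,0],"rot":[0,0,0],"jaw":0.075}]'; python3 look.py f2
```

```text
clock: 15.43
position: [0.472, 0.0826, 0.109]
ee_rot: [3.131, 0.249, -0.003]
force: [-0.2, 0.4, -0.1]
width: 0.816
[0.472  0.0826 0.109 ] [ 3.131e+00  2.493e-01 -2.900e-03] [-1.05  0.59  1.1   2.13 -0.71  0.86 -0.93] 15.4333 [-0.2  0.4 -0.1] 0.0749
```

View pics/f2.png

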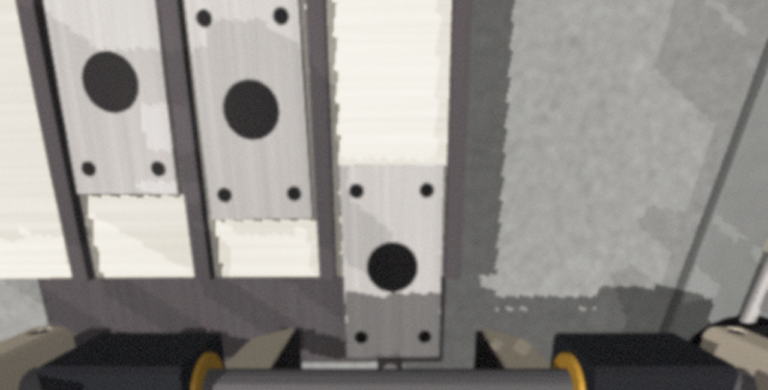

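```bash
python3 -m creep '[{"translation":[0.001,0,0.015],"rot":[0,0,0],"jaw":0.075},{"translation":[0,0.0005,0.015],"rot":[0,0,0],"jaw":0.075},{"translation":[0,0,0.012],"rot":[0,0,0],"jaw":0.075},{"translation":[0,0,0.007],"rot":[0,0,0],"jaw":0.075},{"translation":[0,0,0],"rot":[0,0,0],"jaw":0.06},{"translation":[0,0,0],"rot":[0,0,0],"jaw":0.04},{"translation":[0,0,0],"rot":[0,0,0],"jaw":0.04},{"translation":[0,0,0],"rot":[0,0,0],"jaw":0.04},{"translation":[0,0,0],"rot":[0,0,0],"jaw":0.04},{"translation":[0,0,0],"rot":[0,0,0],"jaw":0.04}]' 35
```

```text
clock: 16.32
position: [0.474, 0.0826, 0.0613]
ee_rot: [-3.131, -0.251, -0.002]
force: [-0.8, -1.0, 2.2]
width: 0.538
```

```bash
python3 -m creep '[{"translation":[0.001,0,-0.005],"rot":[0,0,0],"jaw":0.04},{"translation":[0,0,-0.01],"rot":[0,0,0],"jaw":0.04},{"translation":[0,0,-0.015],"rot":[0,0,0],"jaw":0.04},{"translation":[0,0,-0.02],"rot":[0,0,0],"jaw":0.04},{"translation":[0,0,-0.02],"rot":[0,0,0],"jaw":0.04},{"translation":[0,0,-0.02],"rot":[0,0,0],"jaw":0.04},{"translation":[0,0,0],"rot":[0,0,0],"jaw":0.04},{"translation":[0,0,0],"rot":[0,0,0],"jaw":0.04}]' 35; python3 look.py f3;python3 - <<'E'
from h import *
im=optics.get_image('side');crop('s',im,(230,160),130,100,6,'pics/f4.png')
E
```

```text
clock: 16.98
position: [0.4751, 0.0831, 0.152]
ee_rot: [-3.13, -0.251, -0.003]
force: [-0.1, 0.7, -1.9]
width: 0.531
[0.4751 0.0831 0.152 ] [-3.1305e+00 -2.5110e-01 -2.9000e-03] [-1.11  0.53  1.18  2.08 -0.62  0.94 -0.99] 16.9833 [-0.1  0.7 -1.9] 0.0487
pics/f4.png origin 165 110 scale 6
```

View pics/f3.png

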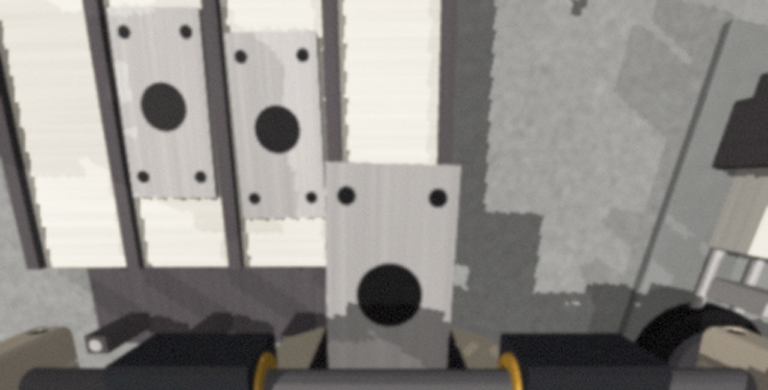

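View pics/f4.png

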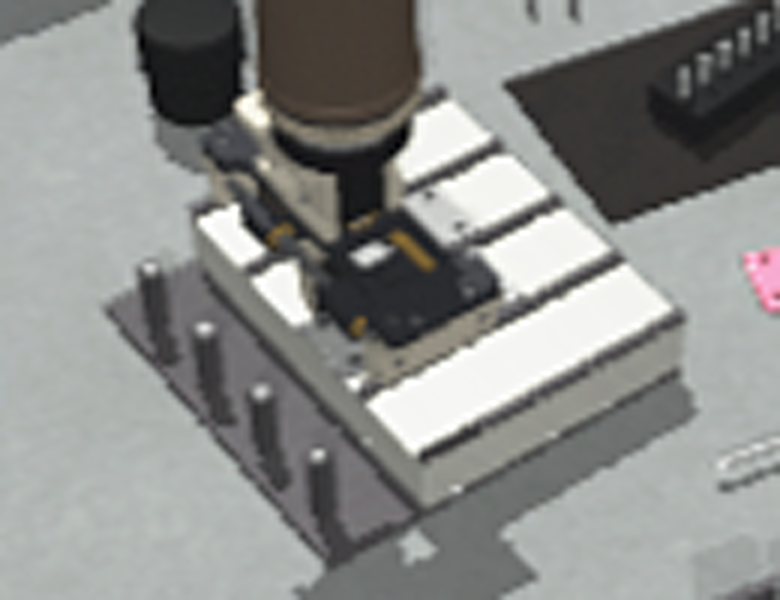

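```bash
cat > held.py <<'E'
from h import *
import pickle
from scipy.optimize import least_squares
def held(L,R_,spot,sc=1.5):
    ci,im=pickle.load(open('last.pkl','rb')); s=arm.observe()
    Rt=Ro.from_rotvec(s['ee_rot']).as_matrix();p=s['position']
    px=np.array([L,R_,spot])/sc
    def f(v): # cx,cy,yaw,pitch ; zc=8mm below tcp fixed
        cx,cy,yaw,pit=v
        M=Ro.from_euler('ZY',[yaw,pit]).as_matrix()
        out=[]
        for l in [(.05,-.025,-.0025),(.05,.025,-.0025),(0,0,-.0025)]:
            # pivot at grip point (0,0,.008)
            q=np.array([0,cy,.008])+M@(np.array([cx,0,0])+np.array(l))
            out.append(proj(ci,p+Rt@q))
        return (np.array(out)-px).ravel()
    r=least_squares(f,[.028,0,0,0]);print('cx,cy mm',r.x[:2]*1e3,'yaw,pitch deg',np.degrees(r.x[2:]),'res',np.round(r.fun,1))
E
python3 -c "
from held import *
held((327,163),(461,166),(389,295))"
```

```text
cx,cy mm [27.49059698 -0.64758064] yaw,pitch deg [ 1.73407412 -3.78467779] res [-0.1 -0.4 -0.3  0.3  0.4  0.1]
```

```bash
python3 -m creep '[{"translation":[0,0,-0.005],"rot":[0,0,3],"jaw":0.04},{"translation":[0,0,0],"rot":[0,0,3.8],"jaw":0.04},{"translation":[0,0,0],"rot":[0,0,3],"jaw":0.04},{"translation":[0.008,0.02,0],"rot":[0,0,0],"jaw":0.04},{"translation":[0.01,0.03,0],"rot":[0,0,0],"jaw":0.04},{"translation":[0.01,0.03,0],"rot":[0,0,0],"jaw":0.04},{"translation":[0.01,0.03,0],"rot":[0,0,0],"jaw":0.04},{"translation":[0.01,0.03,0],"rot":[0,0,0],"jaw":0.04},{"translation":[0.01,0.03,0],"rot":[0,0,0],"jaw":0.04},{"translation":[0.01,0.03,0],"rot":[0,0,0],"jaw":0.04},{"translation":[0.01,0.025,0],"rot":[0,0,0],"jaw":0.04},{"translation":[0.005,0.0185,0],"rot":[0,0,0],"jaw":0.04}]' 35;python3 -m creep '[{"translation":[0,0,0],"rot":[0,0,0],"jaw":0.04},{"translation":[0,0,0],"rot":[0,0,0],"jaw":0.04}]'; python3 look.py g1
```

```text
clock: 18.08
position: [0.5548, -0.1644, 0.155]
ee_rot: [3.141, -0.021, -0.002]
force: [1.1, 0.1, -1.1]
width: 0.535
clock: 18.25
position: [0.554, -0.1629, 0.1549]
ee_rot: [3.141, -0.022, -0.003]
force: [-0.5, 0.2, -1.5]
width: 0.535
[ 0.554  -0.1629  0.1549] [ 3.1415e+00 -2.2200e-02 -2.9000e-03] [-0.49  0.65  1.07  1.85 -0.66  1.05 -0.74] 18.25 [-0.5  0.2 -1.5] 0.0491
```

View pics/g1.png

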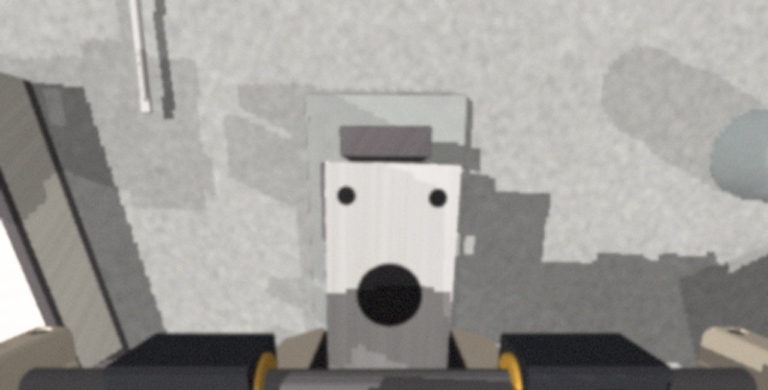

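```bash
python3 -m creep '[{"translation":[0.0016,-0.0017,0.01],"rot":[0,0,-1.2],"jaw":0.04},{"translation":[0,0,0.02],"rot":[0,0,0],"jaw":0.04},{"translation":[0,0,0.02],"rot":[0,0,0],"jaw":0.04},{"translation":[0,0,0.015],"rot":[0,0,0],"jaw":0.04},{"translation":[0,0,0],"rot":[0,0,0],"jaw":0.04},{"translation":[0,0,0],"rot":[0,0,0],"jaw":0.04}]' 35; python3 look.py g2
```

```text
clock: 18.8
position: [0.5558, -0.1584, 0.0899]
ee_rot: [-3.141, -0.018, 0.004]
force: [-0.1, -0.7, -1.1]
width: 0.537
[ 0.5558 -0.1584  0.0899] [-3.1406 -0.0181  0.0036] [-0.44  0.72  0.97  1.9  -0.74  0.94 -0.66] 18.8 [-0.1 -0.7 -1.1] 0.0493
```

View pics/g2.png

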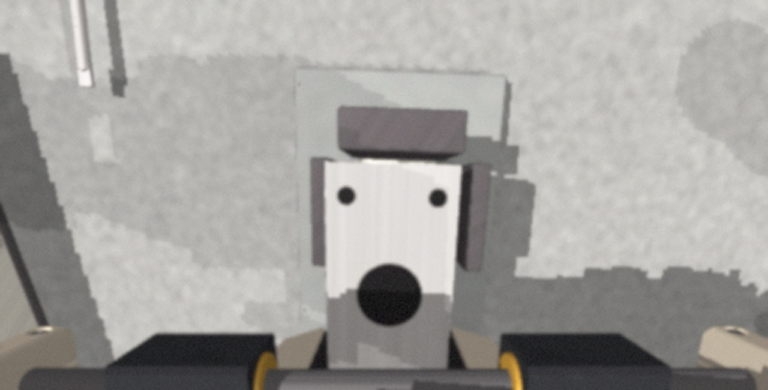

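```bash
python3 -m creep '[{"translation":[0,0.0022,0.005],"rot":[0,0,0.6],"jaw":0.04},{"translation":[0,0,0.005],"rot":[0,0,0],"jaw":0.04},{"translation":[0,0,0],"rot":[0,0,0],"jaw":0.04},{"translation":[0,0,0],"rot":[0,0,0],"jaw":0.04}]' 35; python3 look.py g3
```

```text
clock: 19.18
position: [0.5564, -0.1621, 0.0809]
ee_rot: [-3.141, 0.001, 0.0]
force: [-0.7, -0.1, -0.9]
width: 0.539
[ 0.5564 -0.1621  0.0809] [-3.1415e+00  1.4000e-03  1.0000e-04] [-0.43  0.73  0.96  1.91 -0.76  0.92 -0.66] 19.1833 [-0.7 -0.1 -0.9] 0.0495
```

View pics/g3.png

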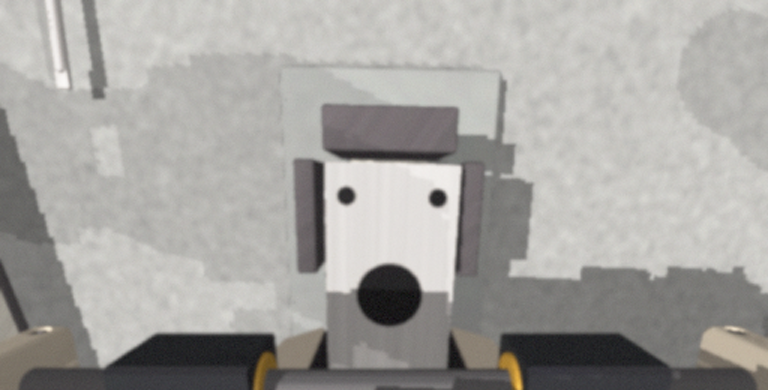

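```bash
python3 -m creep '[{"translation":[0,-0.0016,0],"rot":[0,0,0],"jaw":0.04},{"translation":[0,0,0.007],"rot":[0,0,0],"jaw":0.04},{"translation":[0,0,0.006],"rot":[0,0,0],"jaw":0.04},{"translation":[0,0,0],"rot":[0,0,0],"jaw":0.04},{"translation":[0,0,0],"rot":[0,0,0],"jaw":0.04}]' 35; python3 look.py g4
```

```text
clock: 19.65
position: [0.5561, -0.1605, 0.0673]
ee_rot: [-3.141, 0.002, 0.002]
force: [0.4, -0.7, -1.0]
width: 0.533
[ 0.5561 -0.1605  0.0673] [-3.1414e+00  1.6000e-03  1.6000e-03] [-0.42  0.75  0.95  1.92 -0.78  0.9  -0.64] 19.65 [ 0.4 -0.7 -1. ] 0.0489
```

View pics/g4.png

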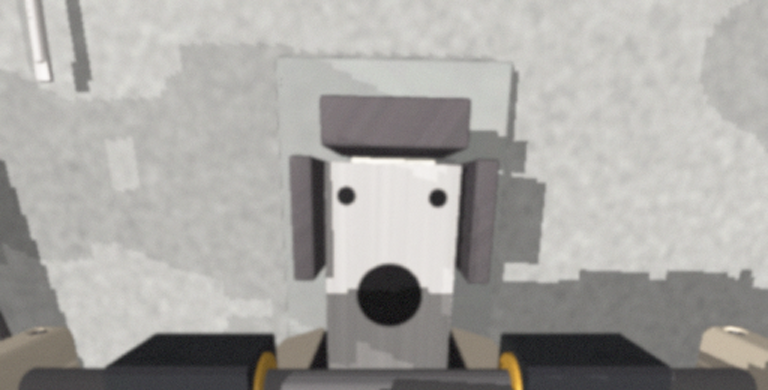

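```bash
python3 -m creep '[{"translation":[0,0,0.003],"rot":[0,0,0],"jaw":0.04},{"translation":[0,0,0.003],"rot":[0,0,0],"jaw":0.04},{"translation":[0,0,0],"rot":[0,0,0],"jaw":0.04}]' 35;  python3 -m creep '[{"translation":[0,0,0.002],"rot":[0,0,0],"jaw":0.04},{"translation":[0,0,0.0015],"rot":[0,0,0],"jaw":0.04},{"translation":[0,0,0],"rot":[0,0,0],"jaw":0.04}]' 35; python3 look.py g5
```

```text
clock: 19.95
position: [0.5563, -0.1604, 0.0613]
ee_rot: [-3.141, 0.001, 0.001]
force: [0.3, 0.1, -0.4]
width: 0.537
clock: 20.2
position: [0.5563, -0.1605, 0.0581]
ee_rot: [-3.141, 0.002, 0.0]
force: [-0.1, -0.9, -1.7]
width: 0.535
[ 0.5563 -0.1605  0.0581] [-3.1415e+00  1.6000e-03  5.0000e-04] [-0.41  0.76  0.93  1.92 -0.8   0.88 -0.63] 20.2 [-0.1 -0.9 -1.7] 0.0491
```

View pics/g5.png

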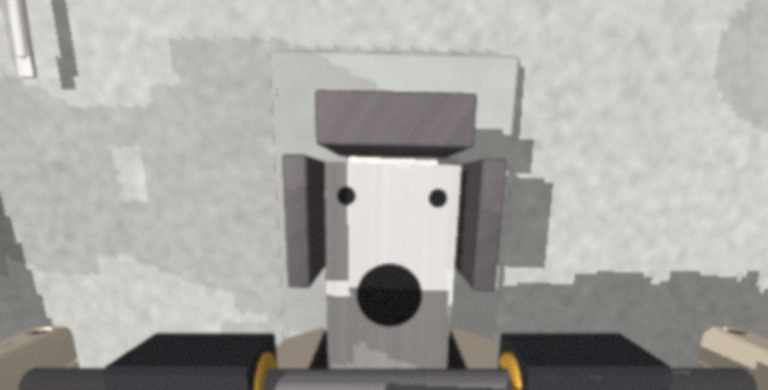

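```bash
python3 -m creep '[{"translation":[0,0,0.001],"rot":[0,0,0],"jaw":0.04},{"translation":[0,0,0.0008],"rot":[0,0,0],"jaw":0.04},{"translation":[0,0,0],"rot":[0,0,0],"jaw":0.04}]' 35; python3 -m creep '[{"translation":[0,0,0],"rot":[0,0,0],"jaw":0.056},{"translation":[0,0,0],"rot":[0,0,0],"jaw":0.06},{"translation":[0,0,0],"rot":[0,0,0],"jaw":0.075},{"translation":[0,0,0],"rot":[0,0,0],"jaw":0.075},{"translation":[0,0,0],"rot":[0,0,0],"jaw":0.075}]'; python3 look.py g6
```

```text
clock: 20.5
position: [0.5565, -0.1607, 0.0567]
ee_rot: [-3.142, 0.002, -0.0]
force: [1.0, -0.2, -1.7]
width: 0.536
clock: 20.92
position: [0.5565, -0.1606, 0.0566]
ee_rot: [-3.142, 0.002, -0.0]
force: [0.7, 0.1, 0.4]
width: 0.803
[ 0.5565 -0.1606  0.0566] [-3.1416e+00  1.7000e-03 -2.0000e-04] [-0.41  0.76  0.93  1.92 -0.8   0.88 -0.63] 20.9167 [0.7 0.1 0.4] 0.0737
```

View pics/g6.png

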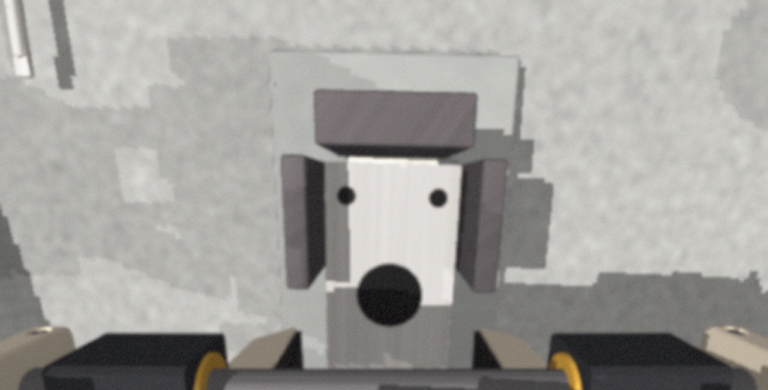

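```bash
python3 -m creep '[{"translation":[0,0,-0.01],"rot":[0,0,0],"jaw":0.075},{"translation":[0,0,-0.02],"rot":[0,0,0],"jaw":0.07},{"translation":[0,0,-0.03],"rot":[0,0,0],"jaw":0.05},{"translation":[-0.01,0,-0.03],"rot":[0,0,0],"jaw":0.0},{"translation":[-0.02,0,-0.02],"rot":[0,0,0],"jaw":0.0},{"translation":[-0.03,0,0],"rot":[0,0,0],"jaw":0.0},{"translation":[0,0,0],"rot":[0,0,0],"jaw":0.0},{"translation":[0,0,0],"rot":[0,0,0],"jaw":0.0}]' 35; python3 look.py g7
```

```text
clock: 21.63
position: [0.4954, -0.1604, 0.1674]
ee_rot: [-3.14, 0.004, -0.001]
force: [1.1, -0.5, 0.1]
width: 0.375
[ 0.4954 -0.1604  0.1674] [-3.1399e+00  4.0000e-03 -1.3000e-03] [-0.56  0.55  1.13  1.97 -0.6   1.   -0.72] 21.6333 [ 1.1 -0.5  0.1] 0.0344
```

View pics/g7.png

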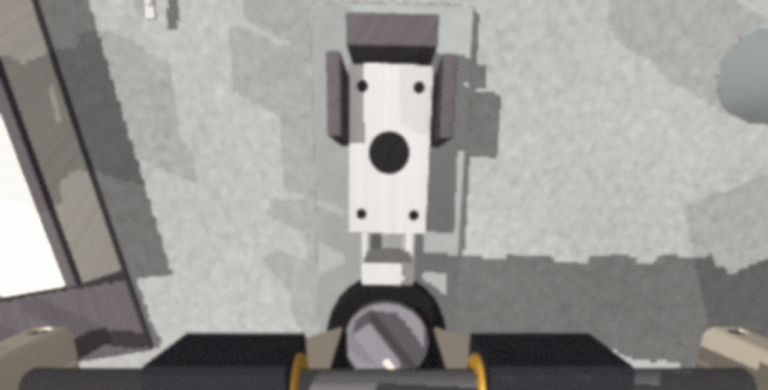

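Run:
```python
from h import *
import pickle
ci,im=pickle.load(open('last.pkl','rb'))
W=lambda p,z:onz(ci,(p[0]/1.5,p[1]/1.5),z).round(4)
print('spot',W((389,152),.05),'far',W((392,63),.05),'near',W((388,233),.05),'stop',W((347,46),.07),W((437,46),.07),'guides',W((348,143),.07),W((434,143),.07))
crop('w',im,(260,95),90,180,4,'pics/g8.png')
```

```text
spot [ 0.5853 -0.1606  0.05  ] far [ 0.6356 -0.1625  0.05  ] near [ 0.5348 -0.1599  0.05  ] stop [ 0.6388 -0.1378  0.07  ] [ 0.6387 -0.1867  0.07  ] guides [ 0.5888 -0.1371  0.07  ] [ 0.5887 -0.1864  0.07  ]
pics/g8.png origin 215 5 scale 4
```

View pics/g8.png

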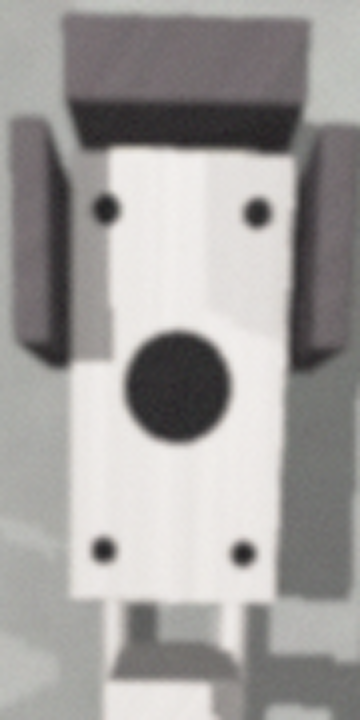

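```bash
python3 -m creep '[{"translation":[0,0,0],"rot":[0,0,-4.6],"jaw":0.0},{"translation":[0,0,0],"rot":[0,0,-4.6],"jaw":0.0},{"translation":[0.02,-0.031,0],"rot":[0,0,0],"jaw":0.0},{"translation":[0.02,-0.031,0],"rot":[0,0,0],"jaw":0.0},{"translation":[0.02,-0.031,0],"rot":[0,0,0],"jaw":0.0},{"translation":[0.02,-0.031,0],"rot":[0,0,0],"jaw":0.0},{"translation":[0.02,-0.031,0],"rot":[0,0,0],"jaw":0.0},{"translation":[0.02,-0.031,0],"rot":[0,0,0],"jaw":0.0},{"translation":[0.02,-0.031,0],"rot":[0,0,0],"jaw":0.0},{"translation":[0.02,-0.031,0],"rot":[0,0,0],"jaw":0.0},{"translation":[0.02,-0.031,0],"rot":[0,0,0],"jaw":0.0},{"translation":[0.014,-0.029,0],"rot":[0,0,0],"jaw":0.0}]'; python3 -m creep '[{"translation":[0,0,0],"rot":[0,0,0],"jaw":0.0},{"translation":[0,0,0],"rot":[0,0,0],"jaw":0.0},{"translation":[0,0,0],"rot":[0,0,0],"jaw":0.0}]'; python3 look.py k1
cat > rk.py <<'E'
from h import *
s=arm.observe();p=s['position'];c,sn=np.cos(.1611),np.sin(.1611)
d=p[:2]-[.578,.198];a=s['ee_rot'];print('rack xy',np.round([c*d[0]+sn*d[1],-sn*d[0]+c*d[1]],4),'z',p[2].round(4),'yaw',np.degrees(2*np.arctan2(a[1]*np.sign(a[0]),abs(a[0]))).round(2),'F',np.round(s['force'],1),'w',round(s['width']*.0918,4),round(s['clock'],2))
E
python3 rk.py
```

```text
clock: 22.68
position: [0.6405, 0.1777, 0.1659]
ee_rot: [3.131, 0.254, -0.0]
force: [0.5, -0.5, -0.6]
width: 0.004
clock: 22.93
position: [0.6392, 0.174, 0.1661]
ee_rot: [3.13, 0.251, -0.001]
force: [-0.7, -0.3, -0.1]
width: 0.005
[0.6392 0.174  0.1661] [ 3.1302e+00  2.5080e-01 -9.0000e-04] [-0.94  0.76  1.04  1.61 -0.69  1.18 -1.16] 22.9333 [-0.7 -0.3 -0.1] 0.0004
rack xy [ 0.0564 -0.0344] z 0.1664 yaw 9.07 F [1.2 0.9 1.3] w 0.0005 22.98
```

View pics/k1.png

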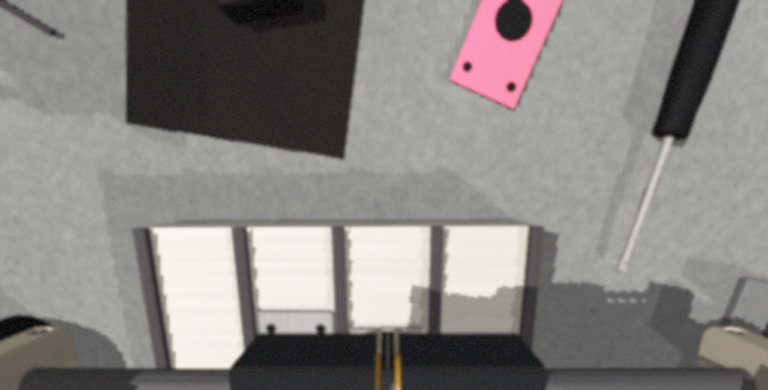

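```bash
python3 -m creep '[{"translation":[0,-0.0024,0.02],"rot":[0,0,0],"jaw":0.0},{"translation":[0,0,0.03],"rot":[0,0,0],"jaw":0.0},{"translation":[0,0,0.03],"rot":[0,0,0],"jaw":0.0},{"translation":[0,0,0.014],"rot":[0,0,0],"jaw":0.0},{"translation":[0,0,0],"rot":[0,0,0],"jaw":0.0},{"translation":[0,0,0],"rot":[0,0,0],"jaw":0.0},{"translation":[0,0,0],"rot":[0,0,0],"jaw":0.0}]'; python3 rk.py
```

```text
clock: 23.57
position: [0.6399, 0.176, 0.0744]
ee_rot: [3.132, 0.249, 0.004]
force: [0.2, 0.6, 1.2]
width: 0.003
rack xy [ 0.0575 -0.0316] z 0.0744 yaw 9.09 F [0.2 0.6 1.2] w 0.0002 23.57
```

```bash
python3 -m creep '[{"translation":[0,0,0.006],"rot":[0,0,0],"jaw":0.0},{"translation":[0,0,0.003],"rot":[0,0,0],"jaw":0.0},{"translation":[0,0,0],"rot":[0,0,0],"jaw":0.0},{"translation":[0,0,0],"rot":[0,0,0],"jaw":0.0}]'; python3 rk.py;python3 -m creep '[{"translation":[-0.006,0,0],"rot":[0,0,0],"jaw":0.0},{"translation":[-0.007,0,0],"rot":[0,0,0],"jaw":0.0},{"translation":[-0.007,0,0],"rot":[0,0,0],"jaw":0.0},{"translation":[-0.007,0,0],"rot":[0,0,0],"jaw":0.0},{"translation":[-0.007,0,0],"rot":[0,0,0],"jaw":0.0},{"translation":[-0.007,0,0],"rot":[0,0,0],"jaw":0.0},{"translation":[-0.007,0,0],"rot":[0,0,0],"jaw":0.0},{"translation":[-0.007,0,0],"rot":[0,0,0],"jaw":0.0},{"translation":[-0.007,0,0],"rot":[0,0,0],"jaw":0.0},{"translation":[-0.007,0,0],"rot":[0,0,0],"jaw":0.0},{"translation":[-0.006,0,0],"rot":[0,0,0],"jaw":0.0},{"translation":[-0.004,0,0],"rot":[0,0,0],"jaw":0.0}]';python3 -m creep '[{"translation":[-0.003,0,0],"rot":[0,0,0],"jaw":0.0},{"translation":[0,0,0],"rot":[0,0,0],"jaw":0.0}]'; python3 rk.py
```

```text
clock: 23.9
position: [0.6394, 0.1768, 0.0645]
ee_rot: [-3.131, -0.251, -0.003]
force: [-0.3, -0.3, 4.8]
width: 0.005
rack xy [ 0.0572 -0.0307] z 0.0645 yaw 9.15 F [-0.3 -0.3  4.8] w 0.0004 23.9
clock: 24.9
position: [0.561, 0.1643, 0.0644]
ee_rot: [-3.131, -0.25, -0.004]
force: [5.1, 1.4, 4.9]
width: 0.004
clock: 25.07
position: [0.5577, 0.1638, 0.0644]
ee_rot: [-3.131, -0.25, -0.003]
force: [1.5, 0.6, 7.9]
width: 0.004
rack xy [-0.0255 -0.0305] z 0.0644 yaw 9.14 F [1.5 0.6 7.9] w 0.0003 25.07
```

```bash
python3 -m creep '[{"translation":[-0.003,0.0,-0.0007],"rot":[0,0,0],"jaw":0.0},{"translation":[-0.003,0,0],"rot":[0,0,0],"jaw":0.0},{"translation":[0,0,0],"rot":[0,0,0],"jaw":0.0}]';python3 rk.py; python3 -m creep '[{"translation":[-0.001,0,0],"rot":[0,0,0],"jaw":0.0},{"translation":[0,0,0],"rot":[0,0,0],"jaw":0.0}]';python3 rk.py; python3 -m creep '[{"translation":[-0.001,0,0],"rot":[0,0,0],"jaw":0.0},{"translation":[0,0,0],"rot":[0,0,0],"jaw":0.0}]';python3 rk.py
```

```text
clock: 25.32
position: [0.5509, 0.1627, 0.0644]
ee_rot: [-3.131, -0.25, 0.001]
force: [-0.6, 0.7, 6.4]
width: 0.005
rack xy [-0.0324 -0.0305] z 0.0644 yaw 9.14 F [-0.6  0.7  6.4] w 0.0005 25.32
clock: 25.48
position: [0.5506, 0.1627, 0.0644]
ee_rot: [-3.131, -0.25, -0.0]
force: [0.5, 1.0, 6.6]
width: 0.001
rack xy [-0.0328 -0.0305] z 0.0644 yaw 9.15 F [0.5 1.  6.6] w 0.0001 25.48
clock: 25.65
position: [0.5499, 0.1625, 0.0644]
ee_rot: [-3.131, -0.251, -0.001]
force: [2.8, 0.5, 5.7]
width: 0.006
rack xy [-0.0334 -0.0305] z 0.0644 yaw 9.15 F [2.8 0.5 5.7] w 0.0005 25.65
```

```bash
python3 -m creep '[{"translation":[0.006,0,-0.001],"rot":[0,0,0],"jaw":0.0},{"translation":[0,0,-0.02],"rot":[0,0,0],"jaw":0.0},{"translation":[0,0,-0.025],"rot":[0,0,0],"jaw":0.04},{"translation":[0,0,-0.015],"rot":[0,0,0],"jaw":0.075},{"translation":[-0.02,0,0],"rot":[0,0,0],"jaw":0.075},{"translation":[-0.03,0.0015,0],"rot":[0,0,0],"jaw":0.075},{"translation":[-0.03,0,0],"rot":[0,0,0],"jaw":0.075},{"translation":[-0.0146,0,0],"rot":[0,0,0],"jaw":0.075},{"translation":[0,0,0],"rot":[0,0,0],"jaw":0.075},{"translation":[0,0,0],"rot":[0,0,0],"jaw":0.075},{"translation":[0,0,0],"rot":[0,0,0],"jaw":0.075},{"translation":[0,0,0],"rot":[0,0,0],"jaw":0.075}]'; python3 look.py k2; python3 rk.py
```

```text
clock: 26.65
position: [0.4636, 0.147, 0.1253]
ee_rot: [3.131, 0.251, 0.001]
force: [-0.6, -0.0, -0.9]
width: 0.677
[0.4636 0.147  0.1253] [3.131e+00 2.508e-01 9.000e-04] [-1.19  0.57  1.12  2.1  -0.67  0.89 -1.09] 26.65 [-0.6 -0.  -0.9] 0.0621
rack xy [-0.1212 -0.0321] z 0.1253 yaw 9.15 F [ 0.6 -0.7  0.2] w 0.0665 26.7
```

View pics/k2.png

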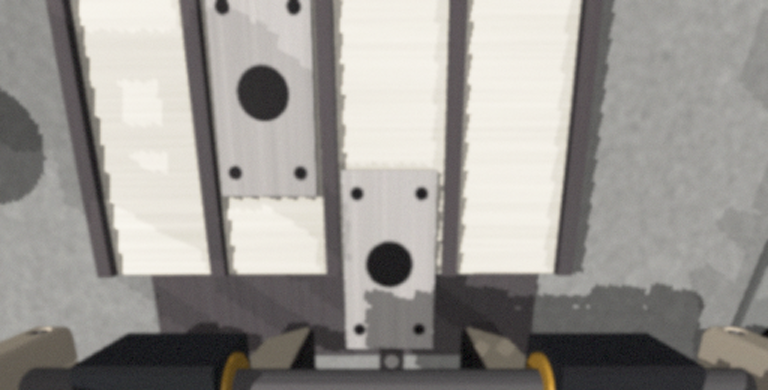

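```bash
python3 -m creep '[{"translation":[0,0,0.01],"rot":[0,0,0],"jaw":0.075},{"translation":[0,0,0.02],"rot":[0,0,0],"jaw":0.075},{"translation":[0,0,0.02],"rot":[0,0,0],"jaw":0.075},{"translation":[0,0,0.0135],"rot":[0,0,0],"jaw":0.075},{"translation":[0,0,0],"rot":[0,0,0],"jaw":0.075},{"translation":[0,0,0],"rot":[0,0,0],"jaw":0.04},{"translation":[0,0,0],"rot":[0,0,0],"jaw":0.04},{"translation":[0,0,0],"rot":[0,0,0],"jaw":0.04},{"translation":[0,0,0],"rot":[0,0,0],"jaw":0.04},{"translation":[0,0,0],"rot":[0,0,0],"jaw":0.04}]' 35; python3 rk.py;  python3 -m creep '[{"translation":[0.001,0,-0.005],"rot":[0,0,0],"jaw":0.04},{"translation":[0,0,-0.01],"rot":[0,0,0],"jaw":0.04},{"translation":[0,0,-0.015],"rot":[0,0,0],"jaw":0.04},{"translation":[0,0,-0.02],"rot":[0,0,0],"jaw":0.04},{"translation":[0,0,-0.02],"rot":[0,0,0],"jaw":0.04},{"translation":[0,0,-0.02],"rot":[0,0,0],"jaw":0.04},{"translation":[0,0,0],"rot":[0,0,0],"jaw":0.04},{"translation":[0,0,0],"rot":[0,0,0],"jaw":0.04}]' 35; python3 look.py k3;python3 rk.py
```

```text
clock: 27.53
position: [0.4631, 0.1471, 0.0624]
ee_rot: [-3.131, -0.251, -0.002]
force: [0.6, -0.5, 1.5]
width: 0.534
rack xy [-0.1216 -0.0318] z 0.0624 yaw 9.16 F [ 0.6 -0.5  1.5] w 0.049 27.53
clock: 28.2
position: [0.4641, 0.1474, 0.1529]
ee_rot: [-3.13, -0.251, -0.003]
force: [-0.5, 0.3, -1.6]
width: 0.538
[0.4641 0.1474 0.1529] [-3.1302e+00 -2.5110e-01 -2.9000e-03] [-1.24  0.54  1.17  2.07 -0.62  0.95 -1.13] 28.2 [-0.5  0.3 -1.6] 0.0494
rack xy [-0.1212 -0.0316] z 0.1521 yaw 9.17 F [-0.5  0.2 -0.7] w 0.0493 28.25
```

View pics/k3.png

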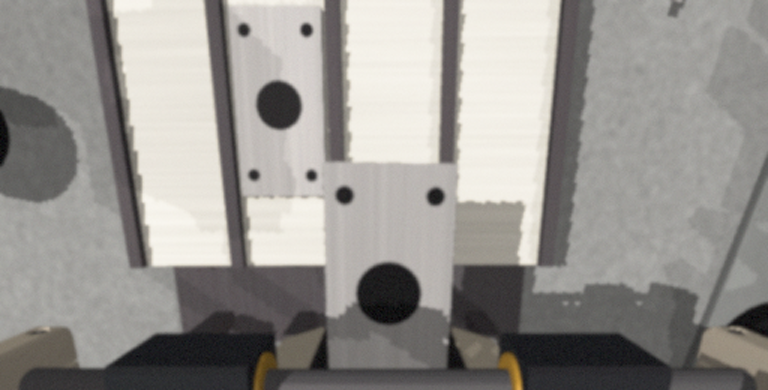

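```bash
python3 -m creep '[{"translation":[0,0,-0.005],"rot":[0,0,4.6],"jaw":0.04},{"translation":[0,0,0],"rot":[0,0,4.6],"jaw":0.04},{"translation":[0.006,0.02,0],"rot":[0,0,0],"jaw":0.04},{"translation":[0.01,0.034,0],"rot":[0,0,0],"jaw":0.04},{"translation":[0.01,0.034,0],"rot":[0,0,0],"jaw":0.04},{"translation":[0.01,0.034,0],"rot":[0,0,0],"jaw":0.04},{"translation":[0.01,0.034,0],"rot":[0,0,0],"jaw":0.04},{"translation":[0.01,0.034,0],"rot":[0,0,0],"jaw":0.04},{"translation":[0.01,0.034,0],"rot":[0,0,0],"jaw":0.04},{"translation":[0.01,0.034,0],"rot":[0,0,0],"jaw":0.04},{"translation":[0.01,0.032,0],"rot":[0,0,0],"jaw":0.04},{"translation":[0.0065,0.018,0],"rot":[0,0,0],"jaw":0.04}]' 35;python3 -m creep '[{"translation":[0,0,0],"rot":[0,0,0],"jaw":0.04},{"translation":[0,0,0],"rot":[0,0,0],"jaw":0.04},{"translation":[0,0,0],"rot":[0,0,0],"jaw":0.04}]'; python3 look.py l1
```

```text
clock: 29.25
position: [0.5553, -0.1653, 0.1562]
ee_rot: [3.14, -0.007, -0.001]
force: [0.2, -0.3, -0.4]
width: 0.537
clock: 29.5
position: [0.5551, -0.1601, 0.1558]
ee_rot: [-3.14, 0.002, 0.003]
force: [0.7, -0.4, -2.1]
width: 0.537
[ 0.5551 -0.1601  0.1558] [-3.1404e+00  1.6000e-03  3.0000e-03] [-0.48  0.64  1.05  1.85 -0.64  1.04 -0.75] 29.5 [ 0.7 -0.4 -2.1] 0.0493
```

View pics/l1.png

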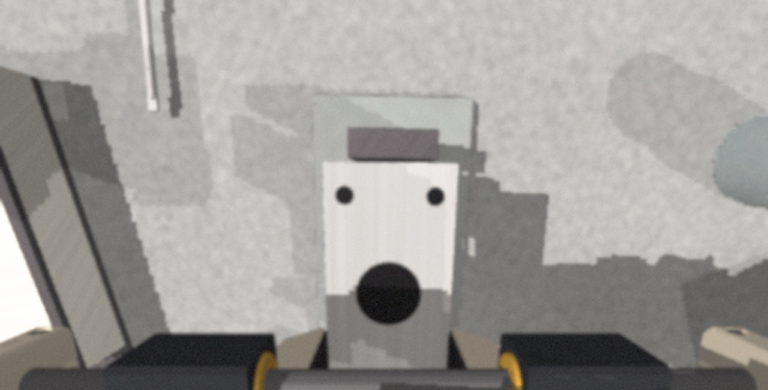

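Aligned (plate cols 326–458, stop centred at ~393). Lower in steps.

```bash
python3 -m creep '[{"translation":[0.0013,0.0005,0.015],"rot":[0,0,0],"jaw":0.04},{"translation":[0,0,0.025],"rot":[0,0,0],"jaw":0.04},{"translation":[0,0,0.025],"rot":[0,0,0],"jaw":0.04},{"translation":[0,0,0.015],"rot":[0,0,0],"jaw":0.04},{"translation":[0,0,0],"rot":[0,0,0],"jaw":0.04},{"translation":[0,0,0],"rot":[0,0,0],"jaw":0.04},{"translation":[0,0,0],"rot":[0,0,0],"jaw":0.04}]' 35; python3 look.py l2
```

```text
clock: 30.13
position: [0.5574, -0.1613, 0.0773]
ee_rot: [3.141, -0.001, 0.001]
force: [-0.2, -0.3, -0.7]
width: 0.535
[ 0.5574 -0.1613  0.0773] [ 3.1413e+00 -5.0000e-04  8.0000e-04] [-0.42  0.73  0.94  1.91 -0.75  0.91 -0.67] 30.1333 [-0.2 -0.3 -0.7] 0.0491
```

View pics/l2.png

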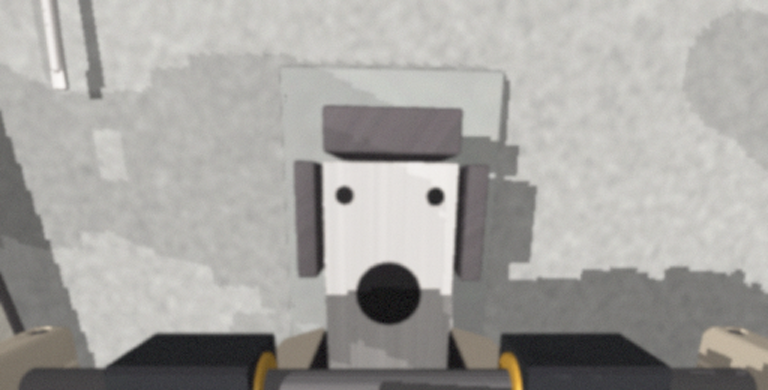

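```bash
python3 -m creep '[{"translation":[-0.0008,-0.0004,0.005],"rot":[0,0,0],"jaw":0.04},{"translation":[0,0,0.005],"rot":[0,0,0],"jaw":0.04},{"translation":[0,0,0.002],"rot":[0,0,0],"jaw":0.04},{"translation":[0,0,0],"rot":[0,0,0],"jaw":0.04}]' 35; python3 -m creep '[{"translation":[0,0,0.001],"rot":[0,0,0],"jaw":0.04},{"translation":[0,0,0],"rot":[0,0,0],"jaw":0.04}]' 35;python3 -m creep '[{"translation":[0,0,0.001],"rot":[0,0,0],"jaw":0.04},{"translation":[0,0,0],"rot":[0,0,0],"jaw":0.04}]' 35
```

```text
clock: 30.52
position: [0.5562, -0.1609, 0.0645]
ee_rot: [-3.141, 0.001, 0.0]
force: [0.4, 0.7, 0.3]
width: 0.532
clock: 30.68
position: [0.5563, -0.1611, 0.064]
ee_rot: [-3.141, 0.002, -0.0]
force: [-1.2, -0.0, 2.7]
width: 0.533
clock: 30.85
position: [0.5563, -0.1612, 0.0638]
ee_rot: [-3.141, 0.002, -0.001]
force: [-4.8, 2.7, 13.3]
width: 0.534
```

```bash
python3 -m creep '[{"translation":[0,0,-0.0006],"rot":[0,0,0],"jaw":0.04},{"translation":[0,0,0],"rot":[0,0,0],"jaw":0.056},{"translation":[0,0,0],"rot":[0,0,0],"jaw":0.06},{"translation":[0,0,0],"rot":[0,0,0],"jaw":0.075},{"translation":[0,0,0],"rot":[0,0,0],"jaw":0.075},{"translation":[0,0,0],"rot":[0,0,0],"jaw":0.075}]';  python3 -m creep '[{"translation":[0,0,-0.01],"rot":[0,0,0],"jaw":0.075},{"translation":[0,0,-0.02],"rot":[0,0,0],"jaw":0.07},{"translation":[0,0,-0.03],"rot":[0,0,0],"jaw":0.05},{"translation":[-0.01,0,-0.03],"rot":[0,0,0],"jaw":0.0},{"translation":[-0.02,0,-0.02],"rot":[0,0,0],"jaw":0.0},{"translation":[-0.03,0,0],"rot":[0,0,0],"jaw":0.0},{"translation":[0,0,0],"rot":[0,0,0],"jaw":0.0},{"translation":[0,0,0],"rot":[0,0,0],"jaw":0.0}]' 35; python3 look.py l3;python3 - <<'E'
from h import *
import pickle
ci,im=pickle.load(open('last.pkl','rb'))
crop('w',im,(260,95),90,180,4,'pics/l4.png')
im=optics.get_image('side');crop('s',im,(280,225),80,60,8,'pics/l5.png')
E
```

```text
clock: 31.35
position: [0.5561, -0.1615, 0.0632]
ee_rot: [3.141, -0.002, -0.0]
force: [0.2, 0.3, 0.4]
width: 0.796
clock: 32.02
position: [0.4951, -0.1611, 0.1741]
ee_rot: [-3.14, 0.004, -0.001]
force: [1.1, -0.1, 0.8]
width: 0.374
[ 0.4951 -0.1611  0.1741] [-3.1402e+00  4.2000e-03 -1.0000e-03] [-0.56  0.53  1.12  1.97 -0.57  1.01 -0.74] 32.0167 [ 1.1 -0.1  0.8] 0.0343
pics/l4.png origin 215 5 scale 4
pics/l5.png origin 240 195 scale 8
```

View pics/l4.png

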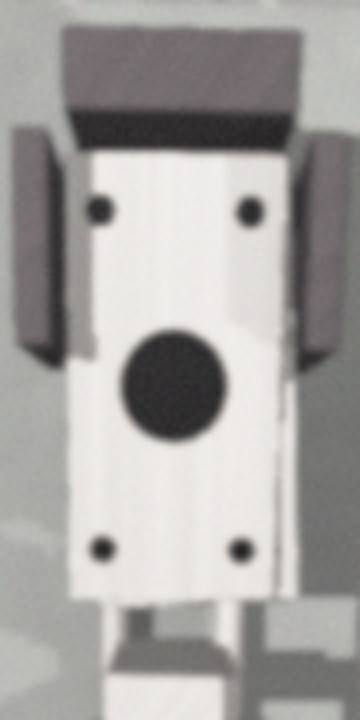

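View pics/l5.png

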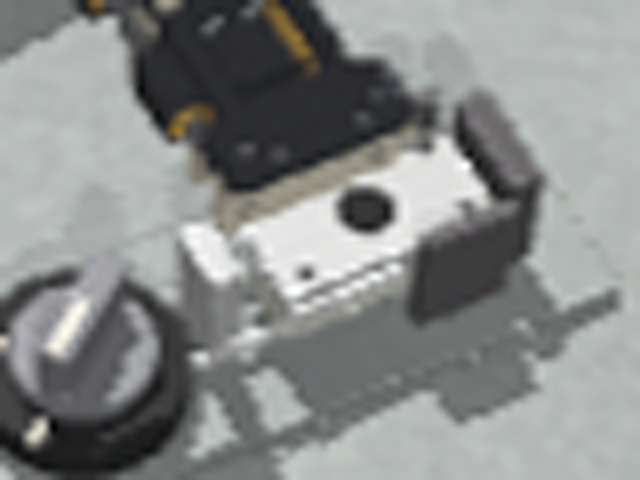

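```bash
python3 -m creep '[{"translation":[0.02,0,0],"rot":[0,0,0.5],"jaw":0.08},{"translation":[0.03,0,0],"rot":[0,0,0.5],"jaw":0.08},{"translation":[0.0114,0,0],"rot":[0,0,0],"jaw":0.08},{"translation":[0,0,0],"rot":[0,0,0],"jaw":0.08},{"translation":[0,0,0.01],"rot":[0,0,0],"jaw":0.08},{"translation":[0,0,0.02],"rot":[0,0,0],"jaw":0.08},{"translation":[0,0,0.025],"rot":[0,0,0],"jaw":0.08},{"translation":[0,0,0.025],"rot":[0,0,0],"jaw":0.08},{"translation":[0,0,0.02],"rot":[0,0,0],"jaw":0.08},{"translation":[0,0,0.018],"rot":[0,0,0],"jaw":0.08},{"translation":[0,0,0],"rot":[0,0,0],"jaw":0.08},{"translation":[0,0,0],"rot":[0,0,0],"jaw":0.08}]' 10; python3 look.py l6
```

```text
clock: 33.12
position: [0.5561, -0.1618, 0.0546]
ee_rot: [-3.141, 0.031, 0.004]
force: [-0.7, 0.3, 0.7]
width: 0.868
[ 0.5561 -0.1618  0.0546] [-3.1413  0.0306  0.0042] [-0.4   0.76  0.92  1.92 -0.79  0.87 -0.66] 33.1167 [-0.7  0.3  0.7] 0.0797
```

View pics/l6.png

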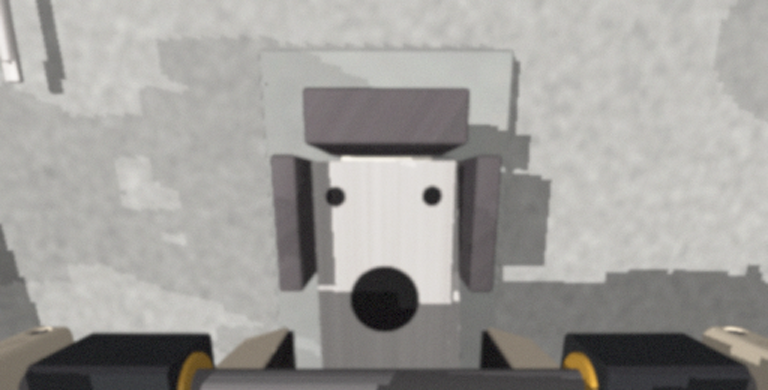

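```bash
python3 -m creep '[{"translation":[0,-0.0006,0],"rot":[0,0,0],"jaw":0.07},{"translation":[0,0,0],"rot":[0,0,0],"jaw":0.06},{"translation":[0,0,0],"rot":[0,0,0],"jaw":0.054},{"translation":[0,0,0],"rot":[0,0,0],"jaw":0.049},{"translation":[0,0,0],"rot":[0,0,0],"jaw":0.045},{"translation":[0,0,0],"rot":[0,0,0],"jaw":0.045},{"translation":[0,0,0],"rot":[0,0,0],"jaw":0.045},{"translation":[0,0,0],"rot":[0,0,0],"jaw":0.045}]' 10; python3 look.py l7; python3 -m creep '[{"translation":[0,0,0],"rot":[0,0,0],"jaw":0.06},{"translation":[0,0,0],"rot":[0,0,0],"jaw":0.075},{"translation":[0,0,0],"rot":[0,0,0],"jaw":0.075},{"translation":[0,0,0],"rot":[0,0,0],"jaw":0.075},{"translation":[0,0,-0.01],"rot":[0,0,0],"jaw":0.075},{"translation":[0,0,-0.02],"rot":[0,0,0],"jaw":0.07},{"translation":[0,0,-0.03],"rot":[0,0,0],"jaw":0.05},{"translation":[-0.01,0,-0.03],"rot":[0,0,0],"jaw":0.0},{"translation":[-0.02,0,-0.03],"rot":[0,0,0],"jaw":0.0},{"translation":[-0.03,0,0],"rot":[0,0,0],"jaw":0.0},{"translation":[0,0,0],"rot":[0,0,0],"jaw":0.0},{"translation":[0,0,0],"rot":[0,0,0],"jaw":0.0}]'; python3 look.py l8;python3 - <<'E'
from h import *
import pickle
ci,im=pickle.load(open('last.pkl','rb'))
crop('w',im,(260,95),90,180,4,'pics/l9.png')
E
```

```text
clock: 33.83
position: [0.5578, -0.162, 0.056]
ee_rot: [3.14, -0.03, 0.001]
force: [-1.9, -2.3, 6.6]
width: 0.544
[ 0.5578 -0.162   0.056 ] [ 3.1404e+00 -3.0100e-02  1.3000e-03] [-0.4   0.76  0.92  1.92 -0.79  0.87 -0.66] 33.8333 [-1.9 -2.3  6.6] 0.0499
clock: 34.88
position: [0.4967, -0.1596, 0.1762]
ee_rot: [-3.14, 0.031, -0.001]
force: [0.3, -0.7, 0.5]
width: 0.372
[ 0.4967 -0.1596  0.1762] [-3.1395e+00  3.0800e-02 -1.4000e-03] [-0.56  0.53  1.13  1.96 -0.58  1.01 -0.76] 34.8833 [ 0.3 -0.7  0.5] 0.0342
pics/l9.png origin 215 5 scale 4
```

View pics/l9.png

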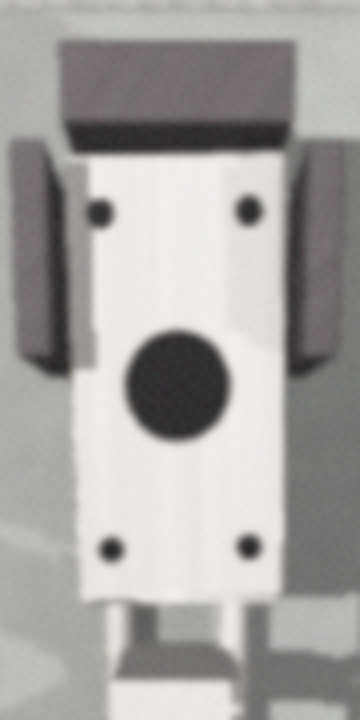

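```bash
python3 -m creep '[{"translation":[0,0,0],"rot":[0,0,-5.15],"jaw":0.0},{"translation":[0,0,0],"rot":[0,0,-5.15],"jaw":0.0},{"translation":[0.0171,-0.031,0],"rot":[0,0,0],"jaw":0.0},{"translation":[0.0171,-0.031,0],"rot":[0,0,0],"jaw":0.0},{"translation":[0.0171,-0.031,0],"rot":[0,0,0],"jaw":0.0},{"translation":[0.0171,-0.031,0],"rot":[0,0,0],"jaw":0.0},{"translation":[0.0171,-0.031,0],"rot":[0,0,0],"jaw":0.0},{"translation":[0.0171,-0.031,0],"rot":[0,0,0],"jaw":0.0},{"translation":[0.0171,-0.031,0],"rot":[0,0,0],"jaw":0.0},{"translation":[0.0171,-0.031,0],"rot":[0,0,0],"jaw":0.0},{"translation":[0.0171,-0.031,0],"rot":[0,0,0],"jaw":0.0},{"translation":[0.0171,-0.031,0],"rot":[0,0,0],"jaw":0.0}]'; python3 -m creep '[{"translation":[0.0171,-0.031,0],"rot":[0,0,0],"jaw":0.0},{"translation":[0.0171,-0.031,0],"rot":[0,0,0],"jaw":0.0},{"translation":[0,0,0],"rot":[0,0,0],"jaw":0.0},{"translation":[0,0,0],"rot":[0,0,0],"jaw":0.0},{"translation":[0,0,0],"rot":[0,0,0],"jaw":0.0}]'; python3 look.py m1;python3 rk.py
```

```text
clock: 35.93
position: [0.6174, 0.1762, 0.1747]
ee_rot: [3.131, 0.255, -0.001]
force: [0.3, -0.0, 0.8]
width: 0.005
clock: 36.35
position: [0.6406, 0.2401, 0.1746]
ee_rot: [3.13, 0.254, -0.001]
force: [0.1, -0.2, 0.7]
width: 0.008
[0.6406 0.2401 0.1746] [ 3.1299e+00  2.5400e-01 -1.4000e-03] [-1.    0.78  1.02  1.54 -0.69  1.22 -1.27] 36.35 [ 0.1 -0.2  0.7] 0.0007
rack xy [0.0683 0.0306] z 0.175 yaw 9.19 F [ 0.7 -0.6 -0.6] w 0.0002 36.4
```

View pics/m1.png

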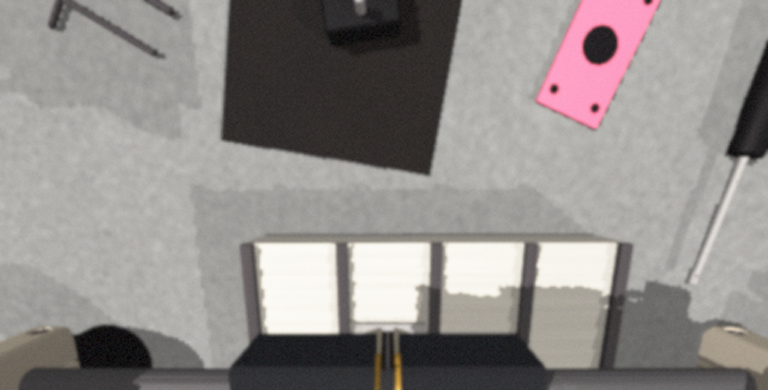

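```bash
python3 -m creep '[{"translation":[0,-0.0014,0.02],"rot":[0,0,0],"jaw":0.0},{"translation":[0,0,0.03],"rot":[0,0,0],"jaw":0.0},{"translation":[0,0,0.03],"rot":[0,0,0],"jaw":0.0},{"translation":[0,0,0.02],"rot":[0,0,0],"jaw":0.0},{"translation":[0,0,0],"rot":[0,0,0],"jaw":0.0},{"translation":[0,0,0],"rot":[0,0,0],"jaw":0.0},{"translation":[0,0,0],"rot":[0,0,0],"jaw":0.0}]'; python3 rk.py
```

```text
clock: 36.98
position: [0.6413, 0.2407, 0.0771]
ee_rot: [-3.132, -0.251, -0.003]
force: [-0.1, -0.4, 0.1]
width: 0.008
rack xy [0.0693 0.032 ] z 0.0771 yaw 9.17 F [-0.1 -0.4  0.1] w 0.0007 36.98
```

```bash
python3 -m creep '[{"translation":[0,0,0.007],"rot":[0,0,0],"jaw":0.0},{"translation":[0,0,0.004],"rot":[0,0,0],"jaw":0.0},{"translation":[0,0,0],"rot":[0,0,0],"jaw":0.0},{"translation":[0,0,0],"rot":[0,0,0],"jaw":0.0}]'; python3 rk.py;python3 -m creep '[{"translation":[-0.006,0,0],"rot":[0,0,0],"jaw":0.0},{"translation":[-0.007,0,0],"rot":[0,0,0],"jaw":0.0},{"translation":[-0.007,0,0],"rot":[0,0,0],"jaw":0.0},{"translation":[-0.007,0,0],"rot":[0,0,0],"jaw":0.0},{"translation":[-0.007,0,0],"rot":[0,0,0],"jaw":0.0},{"translation":[-0.007,0,0],"rot":[0,0,0],"jaw":0.0},{"translation":[-0.007,0,0],"rot":[0,0,0],"jaw":0.0},{"translation":[-0.007,0,0],"rot":[0,0,0],"jaw":0.0},{"translation":[-0.007,0,0],"rot":[0,0,0],"jaw":0.0},{"translation":[-0.007,0,0],"rot":[0,0,0],"jaw":0.0},{"translation":[-0.007,0,0],"rot":[0,0,0],"jaw":0.0},{"translation":[-0.007,0,0],"rot":[0,0,0],"jaw":0.0}]';python3 -m creep '[{"translation":[-0.006,0,0],"rot":[0,0,0],"jaw":0.0},{"translation":[-0.005,0,0],"rot":[0,0,0],"jaw":0.0},{"translation":[-0.003,0,0],"rot":[0,0,0],"jaw":0.0},{"translation":[0,0,0],"rot":[0,0,0],"jaw":0.0}]'; python3 rk.py
```

```text
clock: 37.32
position: [0.6404, 0.2416, 0.0647]
ee_rot: [-3.131, -0.253, -0.0]
force: [0.3, 0.4, -0.5]
width: 0.006
rack xy [0.0686 0.0331] z 0.0647 yaw 9.24 F [ 0.3  0.4 -0.5] w 0.0005 37.32
clock: 38.32
position: [0.5578, 0.2282, 0.0645]
ee_rot: [-3.131, -0.253, -0.0]
force: [1.2, 0.4, 1.0]
width: 0.008
clock: 38.65
position: [0.5436, 0.226, 0.0644]
ee_rot: [-3.131, -0.253, 0.002]
force: [-2.7, -0.4, 4.1]
width: 0.001
rack xy [-0.0295  0.0332] z 0.0644 yaw 9.25 F [-2.7 -0.4  4.1] w 0.0001 38.65
```

```bash
python3 -m creep '[{"translation":[-0.002,0,-0.0005],"rot":[0,0,0],"jaw":0.0},{"translation":[-0.001,0,0],"rot":[0,0,0],"jaw":0.0},{"translation":[0,0,0],"rot":[0,0,0],"jaw":0.0}]';python3 rk.py; python3 -m creep '[{"translation":[-0.001,0,0],"rot":[0,0,0],"jaw":0.0},{"translation":[0,0,0],"rot":[0,0,0],"jaw":0.0}]';python3 rk.py; python3 -m creep '[{"translation":[-0.001,0,0],"rot":[0,0,0],"jaw":0.0},{"translation":[0,0,0],"rot":[0,0,0],"jaw":0.0}]';python3 rk.py
```

```text
clock: 38.9
position: [0.5414, 0.2255, 0.0648]
ee_rot: [3.131, 0.253, -0.0]
force: [0.6, -0.3, 1.5]
width: 0.007
rack xy [-0.0317  0.033 ] z 0.0648 yaw 9.24 F [ 0.6 -0.3  1.5] w 0.0006 38.9
clock: 39.07
position: [0.5406, 0.2254, 0.0648]
ee_rot: [3.131, 0.253, -0.0]
force: [-0.4, -0.0, -0.9]
width: 0.005
rack xy [-0.0326  0.033 ] z 0.0648 yaw 9.24 F [-0.4 -0.  -0.9] w 0.0005 39.07
clock: 39.23
position: [0.5395, 0.2252, 0.0648]
ee_rot: [3.131, 0.253, -0.0]
force: [0.4, -1.0, 0.5]
width: 0.003
rack xy [-0.0336  0.033 ] z 0.0648 yaw 9.24 F [ 0.4 -1.   0.5] w 0.0003 39.23
```

```bash
python3 -m creep '[{"translation":[-0.001,0,0],"rot":[0,0,0],"jaw":0.0},{"translation":[0,0,0],"rot":[0,0,0],"jaw":0.0}]';python3 rk.py; python3 -m creep '[{"translation":[0.006,0,-0.001],"rot":[0,0,0],"jaw":0.0},{"translation":[0,0,-0.02],"rot":[0,0,0],"jaw":0.0},{"translation":[0,0,-0.025],"rot":[0,0,0],"jaw":0.04},{"translation":[0,0,-0.015],"rot":[0,0,0],"jaw":0.075},{"translation":[-0.02,0,0],"rot":[0,0,0],"jaw":0.075},{"translation":[-0.03,0.001,0],"rot":[0,0,0],"jaw":0.075},{"translation":[-0.03,0,0],"rot":[0,0,0],"jaw":0.075},{"translation":[-0.0141,0,0],"rot":[0,0,0],"jaw":0.075},{"translation":[0,0,0],"rot":[0,0,0],"jaw":0.075},{"translation":[0,0,0],"rot":[0,0,0],"jaw":0.075},{"translation":[0,0,0],"rot":[0,0,0],"jaw":0.075},{"translation":[0,0,0],"rot":[0,0,0],"jaw":0.075}]'; python3 look.py m2; python3 rk.py
```

```text
clock: 39.4
position: [0.5391, 0.2251, 0.0651]
ee_rot: [-3.131, -0.253, -0.002]
force: [3.1, 1.4, 0.4]
width: 0.003
rack xy [-0.0341  0.033 ] z 0.0651 yaw 9.24 F [3.1 1.4 0.4] w 0.0003 39.4
clock: 40.4
position: [0.4531, 0.2101, 0.1261]
ee_rot: [3.131, 0.253, 0.002]
force: [0.9, -0.0, 0.8]
width: 0.683
[0.4531 0.2101 0.1261] [3.1312e+00 2.5320e-01 1.8000e-03] [-1.3   0.58  1.11  2.07 -0.68  0.91 -1.22] 40.4 [ 0.9 -0.   0.8] 0.0627
rack xy [-0.1215  0.0319] z 0.126 yaw 9.24 F [-0.5 -0.2 -1.3] w 0.0667 40.45
```

View pics/m2.png

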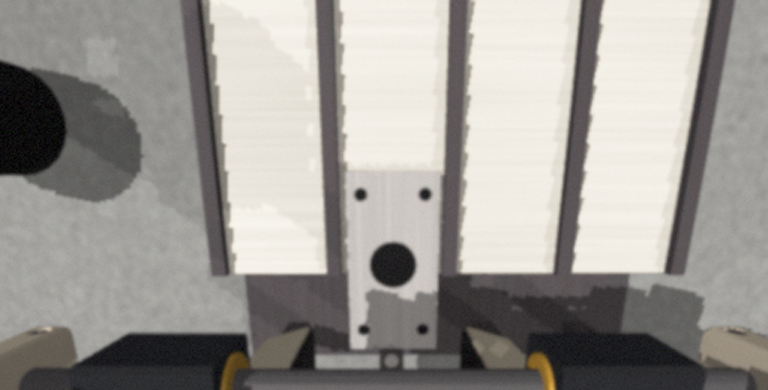

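```bash
python3 -m creep '[{"translation":[0,0,0.01],"rot":[0,0,0],"jaw":0.075},{"translation":[0,0,0.02],"rot":[0,0,0],"jaw":0.075},{"translation":[0,0,0.02],"rot":[0,0,0],"jaw":0.075},{"translation":[0,0,0.0125],"rot":[0,0,0],"jaw":0.075},{"translation":[0,0,0],"rot":[0,0,0],"jaw":0.075},{"translation":[0,0,0],"rot":[0,0,0],"jaw":0.04},{"translation":[0,0,0],"rot":[0,0,0],"jaw":0.04},{"translation":[0,0,0],"rot":[0,0,0],"jaw":0.04},{"translation":[0,0,0],"rot":[0,0,0],"jaw":0.04},{"translation":[0,0,0],"rot":[0,0,0],"jaw":0.04}]' 40; python3 rk.py;  python3 -m creep '[{"translation":[0.001,0,-0.005],"rot":[0,0,0],"jaw":0.04},{"translation":[0,0,-0.01],"rot":[0,0,0],"jaw":0.04},{"translation":[0,0,-0.015],"rot":[0,0,0],"jaw":0.04},{"translation":[0,0,-0.02],"rot":[0,0,0],"jaw":0.04},{"translation":[0,0,-0.02],"rot":[0,0,0],"jaw":0.04},{"translation":[0,0,-0.02],"rot":[0,0,0],"jaw":0.04},{"translation":[0,0,0],"rot":[0,0,0],"jaw":0.04},{"translation":[0,0,0],"rot":[0,0,0],"jaw":0.04}]' 40; python3 look.py m3;python3 rk.py
```

```text
clock: 41.28
position: [0.4521, 0.21, 0.0639]
ee_rot: [-3.131, -0.253, -0.001]
force: [0.9, -1.0, 2.1]
width: 0.539
rack xy [-0.1223  0.0321] z 0.0639 yaw 9.25 F [ 0.9 -1.   2.1] w 0.0495 41.28
clock: 41.95
position: [0.4533, 0.2105, 0.1546]
ee_rot: [-3.13, -0.254, -0.003]
force: [-0.2, 0.8, -2.2]
width: 0.533
[0.4533 0.2105 0.1546] [-3.1298e+00 -2.5380e-01 -2.8000e-03] [-1.34  0.55  1.16  2.04 -0.62  0.96 -1.26] 41.95 [-0.2  0.8 -2.2] 0.0489
rack xy [-0.1218  0.0324] z 0.1537 yaw 9.27 F [ 0.2  0.4 -2. ] w 0.0491 42.0
```

View pics/m3.png

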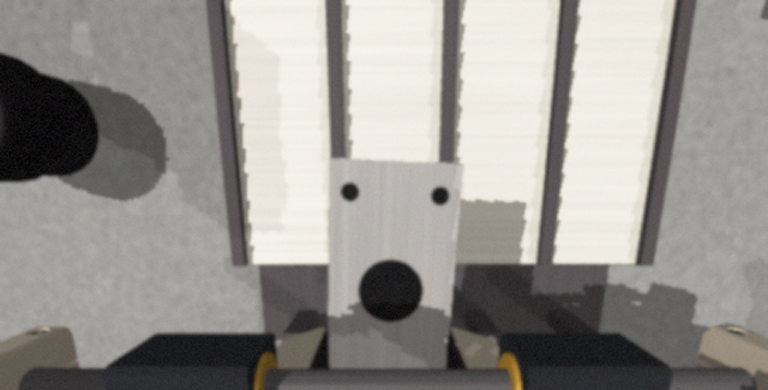

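```bash
python3 -m creep '[{"translation":[0,0,-0.005],"rot":[0,0,4.4],"jaw":0.04},{"translation":[0,0,0],"rot":[0,0,4.3],"jaw":0.04},{"translation":[0.006,0.02,0],"rot":[0,0,0],"jaw":0.04},{"translation":[0.0095,0.036,0],"rot":[0,0,0],"jaw":0.04},{"translation":[0.0095,0.036,0],"rot":[0,0,0],"jaw":0.04},{"translation":[0.0095,0.036,0],"rot":[0,0,0],"jaw":0.04},{"translation":[0.0095,0.036,0],"rot":[0,0,0],"jaw":0.04},{"translation":[0.0095,0.036,0],"rot":[0,0,0],"jaw":0.04},{"translation":[0.0095,0.036,0],"rot":[0,0,0],"jaw":0.04},{"translation":[0.0095,0.036,0],"rot":[0,0,0],"jaw":0.04},{"translation":[0.0095,0.036,0],"rot":[0,0,0],"jaw":0.04},{"translation":[0.0095,0.036,0],"rot":[0,0,0],"jaw":0.04}]' 40;python3 -m creep '[{"translation":[0.008,0.0286,0],"rot":[0,0,0],"jaw":0.04},{"translation":[0,0,0],"rot":[0,0,0],"jaw":0.04},{"translation":[0,0,0],"rot":[0,0,0],"jaw":0.04},{"translation":[0,0,0],"rot":[0,0,0],"jaw":0.04}]'; python3 look.py n1;python3 rk.py
```

```text
clock: 43.0
position: [0.547, -0.1345, 0.1573]
ee_rot: [-3.141, -0.015, 0.003]
force: [1.2, 0.8, -1.3]
width: 0.535
clock: 43.33
position: [0.5551, -0.1609, 0.1573]
ee_rot: [-3.14, -0.014, 0.003]
force: [-0.9, -0.3, -1.7]
width: 0.535
[ 0.5551 -0.1609  0.1573] [-3.1405e+00 -1.4200e-02  3.1000e-03] [-0.48  0.63  1.03  1.84 -0.63  1.04 -0.75] 43.3333 [-0.9 -0.3 -1.7] 0.0492
rack xy [-0.0799 -0.3498] z 0.1574 yaw 0.6 F [ 0.1  0.1 -1.5] w 0.0487 43.38
```

View pics/n1.png

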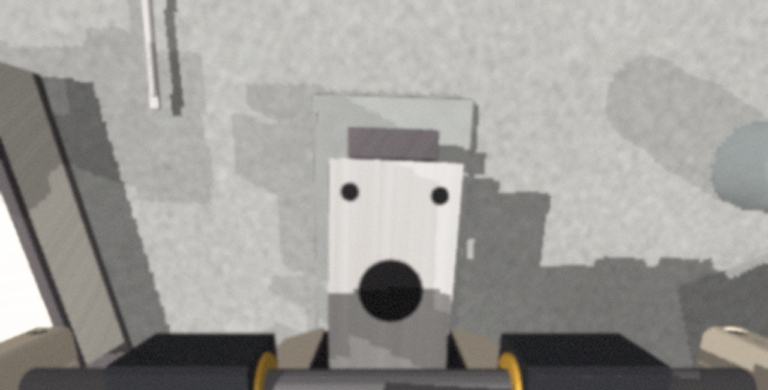

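```bash
python3 -m creep '[{"translation":[0.001,0.0,0.015],"rot":[0,0,0],"jaw":0.04},{"translation":[0,0,0.025],"rot":[0,0,0],"jaw":0.04},{"translation":[0,0,0.025],"rot":[0,0,0],"jaw":0.04},{"translation":[0,0,0.013],"rot":[0,0,0],"jaw":0.04},{"translation":[0,0,0],"rot":[0,0,0],"jaw":0.04},{"translation":[0,0,0],"rot":[0,0,0],"jaw":0.04},{"translation":[0,0,0],"rot":[0,0,0],"jaw":0.04}]' 40; python3 look.py n2
```

```text
clock: 43.97
position: [0.5574, -0.1615, 0.0815]
ee_rot: [3.141, 0.016, 0.002]
force: [-0.4, -0.1, -1.0]
width: 0.535
[ 0.5574 -0.1615  0.0815] [3.1411e+00 1.5800e-02 1.8000e-03] [-0.41  0.72  0.93  1.9  -0.73  0.91 -0.67] 43.9667 [-0.4 -0.1 -1. ] 0.0491
```

View pics/n2.png

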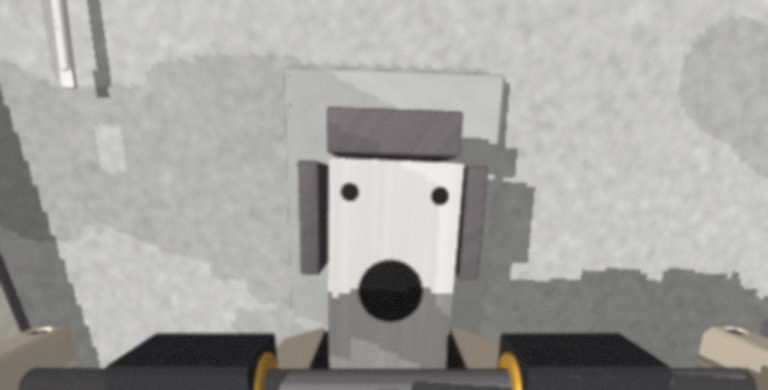

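```bash
python3 -m creep '[{"translation":[-0.001,-0.001,0.005],"rot":[0,0,0],"jaw":0.04},{"translation":[0,0,0.005],"rot":[0,0,0],"jaw":0.04},{"translation":[0,0,0],"rot":[0,0,0],"jaw":0.04}]' 40; python3 -m creep '[{"translation":[0,0,0.001],"rot":[0,0,0],"jaw":0.04},{"translation":[0,0,0],"rot":[0,0,0],"jaw":0.04}]' 40;python3 -m creep '[{"translation":[0,0,0.001],"rot":[0,0,0],"jaw":0.04},{"translation":[0,0,0],"rot":[0,0,0],"jaw":0.04}]' 40
```

```text
clock: 44.27
position: [0.5555, -0.1601, 0.0698]
ee_rot: [-3.141, -0.015, 0.001]
force: [0.2, -0.5, -0.9]
width: 0.534
clock: 44.43
position: [0.5557, -0.1605, 0.0694]
ee_rot: [-3.141, -0.015, 0.0]
force: [-0.2, 2.1, 0.9]
width: 0.536
clock: 44.6
position: [0.5558, -0.1605, 0.0692]
ee_rot: [-3.141, -0.015, -0.001]
force: [-3.6, 2.5, 10.4]
width: 0.537
```

```bash
python3 -m creep '[{"translation":[0,0,-0.0007],"rot":[0,0,0],"jaw":0.04},{"translation":[0,0,0],"rot":[0,0,0],"jaw":0.056},{"translation":[0,0,0],"rot":[0,0,0],"jaw":0.06},{"translation":[0,0,0],"rot":[0,0,0],"jaw":0.075},{"translation":[0,0,0],"rot":[0,0,0],"jaw":0.075},{"translation":[0,0,0],"rot":[0,0,0],"jaw":0.075}]';  python3 -m creep '[{"translation":[0,0,-0.01],"rot":[0,0,0],"jaw":0.075},{"translation":[0,0,-0.02],"rot":[0,0,0],"jaw":0.07},{"translation":[0,0,-0.03],"rot":[0,0,0],"jaw":0.06},{"translation":[-0.01,0,-0.03],"rot":[0,0,0],"jaw":0.06},{"translation":[-0.02,0,-0.02],"rot":[0,0,0],"jaw":0.06},{"translation":[-0.03,0,0],"rot":[0,0,0],"jaw":0.06},{"translation":[0,0,0],"rot":[0,0,0],"jaw":0.06},{"translation":[0,0,0],"rot":[0,0,0],"jaw":0.06}]' 35; python3 look.py n3;python3 - <<'E'
from h import *
import pickle
ci,im=pickle.load(open('last.pkl','rb'))
crop('w',im,(260,95),90,180,4,'pics/n4.png')
im=optics.get_image('side');crop('s',im,(280,225),80,60,8,'pics/n5.png')
im=optics.get_image('scene');crop('s',im,(228,185),80,60,8,'pics/n6.png')
E
```

```text
clock: 45.1
position: [0.5558, -0.1606, 0.069]
ee_rot: [3.141, 0.015, -0.0]
force: [-0.2, 1.6, 0.9]
width: 0.798
clock: 45.77
position: [0.4948, -0.1611, 0.1799]
ee_rot: [-3.14, -0.013, -0.001]
force: [1.5, 1.3, -0.2]
width: 0.655
[ 0.4948 -0.1611  0.1799] [-3.14e+00 -1.26e-02 -1.40e-03] [-0.56  0.52  1.11  1.96 -0.55  1.01 -0.75] 45.7667 [ 1.5  1.3 -0.2] 0.0601
pics/n4.png origin 215 5 scale 4
pics/n5.png origin 240 195 scale 8
pics/n6.png origin 188 155 scale 8
```

View pics/n4.png

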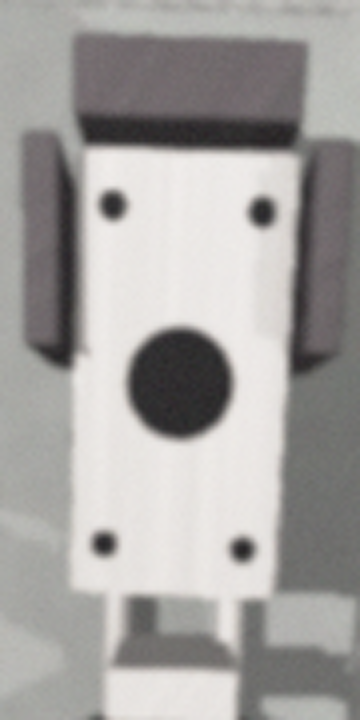

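View pics/n5.png

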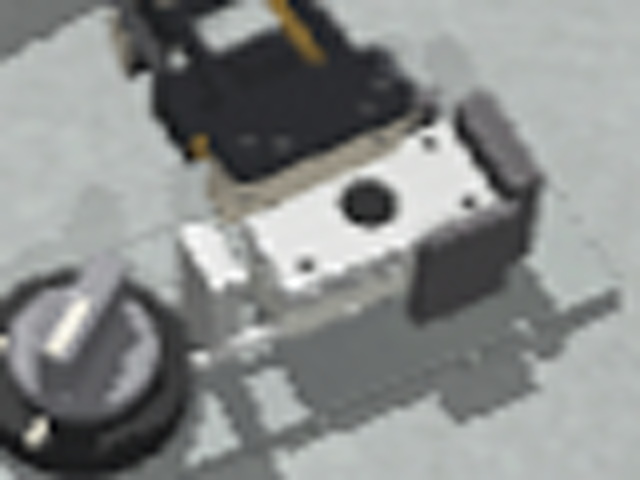

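View pics/n6.png

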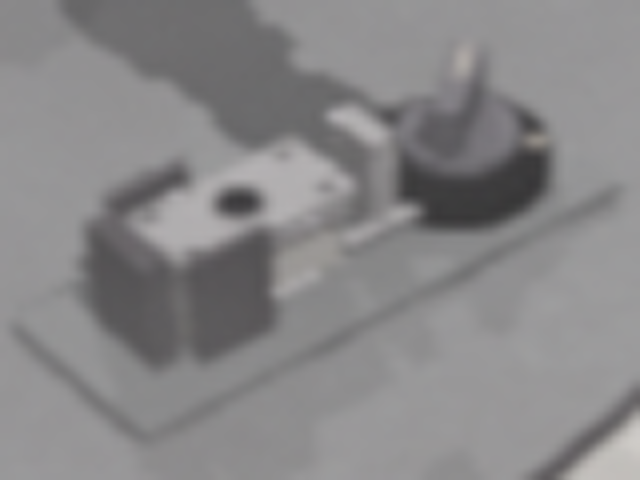

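```bash
python3 - <<'E'
from h import *
import pickle
ci,im=pickle.load(open('last.pkl','rb'))
W=lambda p,z:onz(ci,(215+p[0]/4,5+p[1]/4),z).round(4)
print('spot',W((180,382),.06),'far',W((190,148),.06),'near',W((172,592),.06),'stop',W((83,118),.07),W((303,124),.07))
E
python3 rk.py
```

```text
spot [ 0.5855 -0.161   0.06  ] far [ 0.6356 -0.1627  0.06  ] near [ 0.5361 -0.1595  0.06  ] stop [ 0.6386 -0.1395  0.07  ] [ 0.6379 -0.1868  0.07  ]
rack xy [-0.1379 -0.3412] z 0.1792 yaw 0.59 F [-0.   0.3 -0. ] w 0.0606 45.92
```

```bash
python3 -m creep '[{"translation":[-0.02,-0.001,0.01],"rot":[0,0,0],"jaw":0.05},{"translation":[-0.0218,-0.002,0.01],"rot":[0,0,0],"jaw":0.05},{"translation":[0,0,0],"rot":[0,0,-5.3],"jaw":0.05},{"translation":[0,0,0],"rot":[0,0,-6],"jaw":0.05},{"translation":[0,0,0],"rot":[0,0,-6],"jaw":0.05},{"translation":[0,0,0],"rot":[0,0,-6],"jaw":0.05},{"translation":[0,0,0],"rot":[0,0,-6],"jaw":0.05},{"translation":[0,0,0],"rot":[0,0,-6],"jaw":0.05},{"translation":[0,0,0.02],"rot":[0,0,0],"jaw":0.05},{"translation":[0,0,0.03],"rot":[0,0,0],"jaw":0.05},{"translation":[0,0,0],"rot":[0,0,0],"jaw":0.05},{"translation":[0,0,0],"rot":[0,0,0],"jaw":0.05}]'; python3 look.py o1; python3 rk.py
```

```text
clock: 46.92
position: [0.4533, -0.1587, 0.1084]
ee_rot: [-2.989, -0.965, 0.005]
force: [-0.1, 0.9, 0.8]
width: 0.546
[ 0.4533 -0.1587  0.1084] [-2.9888 -0.9653  0.0052] [-0.4   0.48  0.85  2.12 -0.52  0.77 -0.16] 46.9167 [-0.1  0.9  0.8] 0.0501
rack xy [-0.1796 -0.3325] z 0.1094 yaw 35.8 F [ 0.3 -0.8  1. ] w 0.0498 46.97
```

View pics/o1.png

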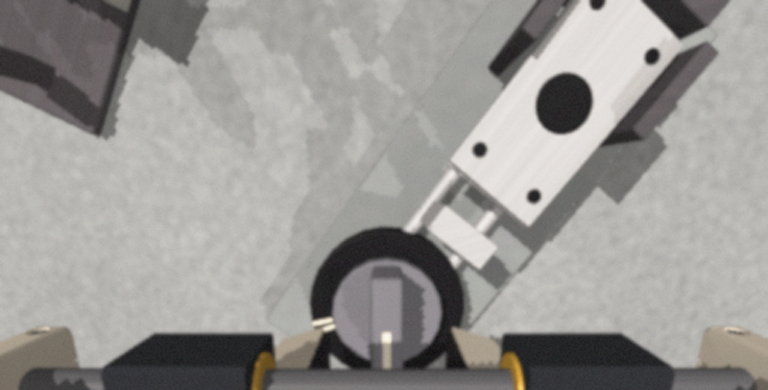

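Bar (col ~387) lies between the fingers and parallel. Descend, grip, then turn.

```bash
python3 -m creep '[{"translation":[0,0,0.02],"rot":[0,0,0],"jaw":0.045},{"translation":[0,0,0.018],"rot":[0,0,0],"jaw":0.04},{"translation":[0,0,0.008],"rot":[0,0,0],"jaw":0.03},{"translation":[0,0,0],"rot":[0,0,0],"jaw":0.012},{"translation":[0,0,0],"rot":[0,0,0],"jaw":0.012},{"translation":[0,0,0],"rot":[0,0,0],"jaw":0.012},{"translation":[0,0,0],"rot":[0,0,0],"jaw":0.012},{"translation":[0,0,0],"rot":[0,0,0],"jaw":0.012}]' 12; python3 rk.py
```

```text
clock: 47.63
position: [0.4539, -0.1578, 0.064]
ee_rot: [-2.988, -0.967, -0.001]
force: [-3.8, 3.9, 8.3]
width: 0.172
rack xy [-0.1796 -0.3313] z 0.064 yaw 35.87 F [-3.8  3.9  8.3] w 0.0158 47.63
```

```bash
python3 -m creep '[{"translation":[0,0,-0.0005],"rot":[0,0,4],"jaw":0.012},{"translation":[0,0,0],"rot":[0,0,6],"jaw":0.012},{"translation":[0,0,0],"rot":[0,0,6],"jaw":0.012},{"translation":[0,0,0],"rot":[0,0,6],"jaw":0.012},{"translation":[0,0,0],"rot":[0,0,6],"jaw":0.012},{"translation":[0,0,0],"rot":[0,0,6],"jaw":0.012},{"translation":[0,0,0],"rot":[0,0,6],"jaw":0.012},{"translation":[0,0,0],"rot":[0,0,0],"jaw":0.012}]' 15; python3 look.py o2; python3 rk.py
```

```text
clock: 48.3
position: [0.4543, -0.1592, 0.0641]
ee_rot: [3.138, -0.123, 0.001]
force: [-0.2, -2.9, -3.8]
width: 0.174
[ 0.4543 -0.1592  0.0641] [ 3.1375e+00 -1.2310e-01  1.0000e-03] [-0.45  0.63  0.96  2.16 -0.78  0.76 -0.61] 48.3 [-0.2 -2.9 -3.8] 0.016
rack xy [-0.1794 -0.3327] z 0.0641 yaw -4.16 F [-1.1 -3.  -3.8] w 0.0157 48.35
```

View pics/o2.png

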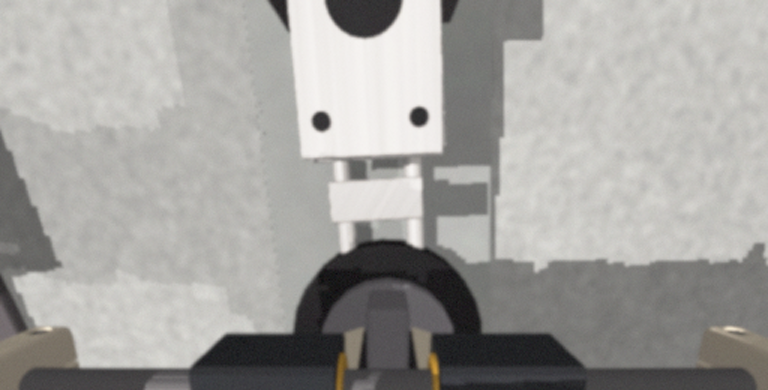

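```bash
python3 -m creep '[{"translation":[0,0,0],"rot":[0,0,5],"jaw":0.012},{"translation":[0,0,0],"rot":[0,0,6],"jaw":0.012},{"translation":[0,0,0],"rot":[0,0,6],"jaw":0.012},{"translation":[0,0,0],"rot":[0,0,6],"jaw":0.012},{"translation":[0,0,0],"rot":[0,0,6],"jaw":0.012},{"translation":[0,0,0],"rot":[0,0,5],"jaw":0.012},{"translation":[0,0,0],"rot":[0,0,0],"jaw":0.012},{"translation":[0,0,0],"rot":[0,0,0],"jaw":0.012},{"translation":[0,0,0],"rot":[0,0,0],"jaw":0.012},{"translation":[0,0,0],"rot":[0,0,0],"jaw":0.012}]' 15; python3 look.py o3; python3 rk.py
```

```text
clock: 49.18
position: [0.4538, -0.1603, 0.0641]
ee_rot: [2.967, -1.023, 0.002]
force: [-0.9, -8.0, -6.5]
width: 0.17
[ 0.4538 -0.1603  0.0641] [ 2.9674e+00 -1.0234e+00  2.3000e-03] [-0.52  0.72  1.12  2.16 -0.9   0.85 -1.06] 49.1833 [-0.9 -8.  -6.5] 0.0156
rack xy [-0.1801 -0.3338] z 0.0641 yaw -38.06 F [-1.9 -8.6 -6.9] w 0.0162 49.23
```

View pics/o3.png

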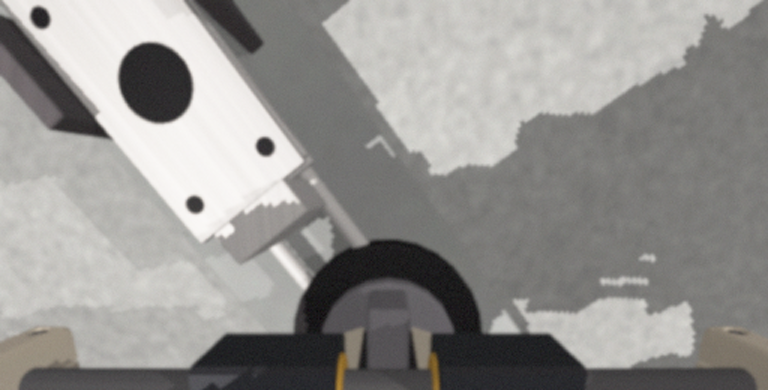

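```bash
python3 -m creep '[{"translation":[0,0,0],"rot":[0,0,0],"jaw":0.05},{"translation":[0,0,0],"rot":[0,0,0],"jaw":0.05},{"translation":[0,0,0],"rot":[0,0,0],"jaw":0.05},{"translation":[0,0,0],"rot":[0,0,0],"jaw":0.05},{"translation":[0,0,-0.02],"rot":[0,0,0],"jaw":0.05},{"translation":[0,0,-0.03],"rot":[0,0,0],"jaw":0.05},{"translation":[0,0,-0.03],"rot":[0,0,-6],"jaw":0.05},{"translation":[0,0,-0.03],"rot":[0,0,-7],"jaw":0.05},{"translation":[0,0,-0.02],"rot":[0,0,-7],"jaw":0.05},{"translation":[0,0,0],"rot":[0,0,-7],"jaw":0.05},{"translation":[0,0,0],"rot":[0,0,-7],"jaw":0.05},{"translation":[0,0,0],"rot":[0,0,-4],"jaw":0.05}]'; python3 -m creep '[{"translation":[0.02,0,0],"rot":[0,0,0],"jaw":0.05},{"translation":[0.02,0,0],"rot":[0,0,0],"jaw":0.05},{"translation":[0,0,0],"rot":[0,0,0],"jaw":0.05},{"translation":[0,0,0],"rot":[0,0,0],"jaw":0.05},{"translation":[0,0,0],"rot":[0,0,0],"jaw":0.05}]'; python3 look.py p1
python3 - <<'E'
from h import *
import pickle
ci,im=pickle.load(open('last.pkl','rb'))
crop('w',im,(260,130),110,200,4,'pics/p2.png')
im=optics.get_image('side');crop('s',im,(275,230),90,65,8,'pics/p3.png')
E
```

```text
clock: 50.23
position: [0.4543, -0.1582, 0.1943]
ee_rot: [-3.141, -0.008, -0.003]
force: [-0.1, -0.2, -0.3]
width: 0.546
clock: 50.65
position: [0.4933, -0.1587, 0.1935]
ee_rot: [-3.141, 0.005, 0.001]
force: [-0.0, 0.1, -0.3]
width: 0.544
[ 0.4933 -0.1587  0.1935] [-3.1414e+00  4.5000e-03  1.2000e-03] [-0.57  0.49  1.12  1.95 -0.52  1.03 -0.79] 50.65 [-0.   0.1 -0.3] 0.0499
pics/p2.png origin 205 30 scale 4
pics/p3.png origin 230 198 scale 8
```

View pics/p2.png

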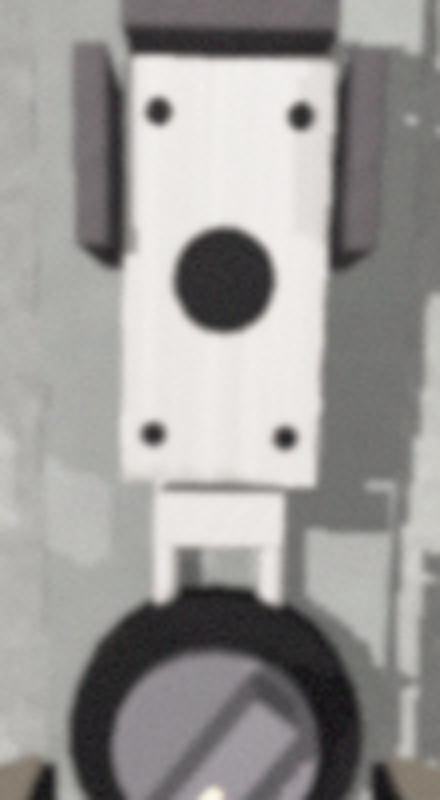

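View pics/p3.png

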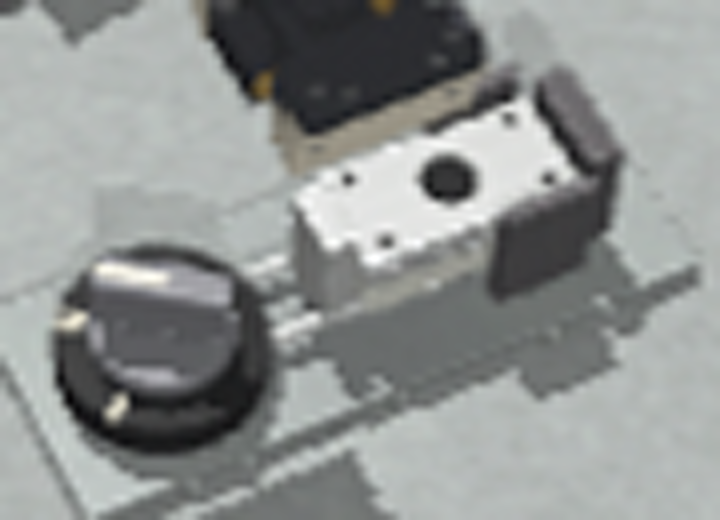

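```bash
python3 -m creep '[{"translation":[-0.02,0,-0.02],"rot":[0,0,0],"jaw":0.05},{"translation":[-0.03,0,-0.03],"rot":[0,0,0],"jaw":0.05},{"translation":[-0.03,0,-0.02],"rot":[0,0,0],"jaw":0.05},{"translation":[0,0,0],"rot":[0,0,0],"jaw":0.05},{"translation":[0,0,0],"rot":[0,0,0],"jaw":0.05},{"translation":[0,0,0],"rot":[0,0,0],"jaw":0.05}]'; python3 look.py p4
python3 - <<'E'
from h import *
import pickle
ci,im=pickle.load(open('last.pkl','rb'))
crop('w',im,(260,140),100,150,5,'pics/p5.png')
im=optics.get_image('scene');cv2.imwrite('pics/p6.png',im[:,:,::-1])
E
```

```text
clock: 51.25
position: [0.4162, -0.1573, 0.2622]
ee_rot: [-3.139, 0.002, -0.002]
force: [0.3, 0.5, -0.4]
width: 0.545
[ 0.4162 -0.1573  0.2622] [-3.1392e+00  2.2000e-03 -2.1000e-03] [-0.82  0.21  1.29  2.01 -0.23  1.08 -1.  ] 51.25 [ 0.3  0.5 -0.4] 0.05
pics/p5.png origin 210 65 scale 5
```

View pics/p5.png

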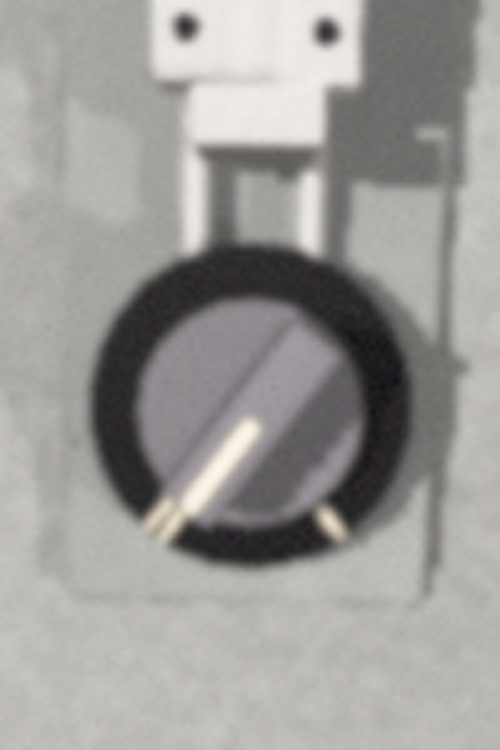

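View pics/p6.png

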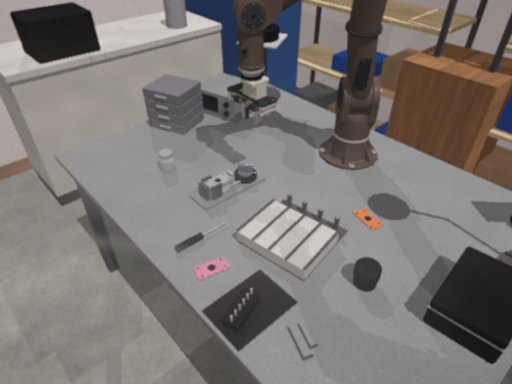

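Run:
```python
from h import *
import pickle
ci,im=pickle.load(open('last.pkl','rb'))
P=[proj(ci,(x,-.162,z)) for x,z in ((.6371,.07),(.5861,.06))];print(P)
crop('w',im,(260,75),100,120,5,'pics/p7.png')
for d in optics.pinpoint('wrist','plate1_c')[:4]: print(d, onz(ci,d['location'],.0575))
```

```text
[array([262.58592835, -21.19109521]), array([262.3872584,  33.5640333])]
pics/p7.png origin 210 15 scale 5
```

View pics/p7.png

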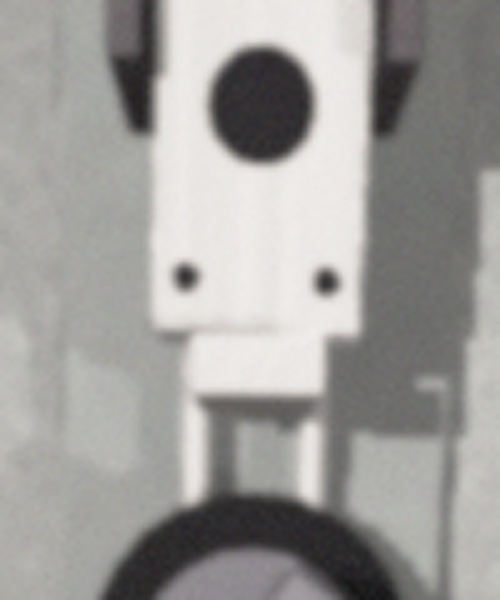

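```bash
python3 -c "
from cell import arm
print(arm.sign_off())"
```

```text
the job is handed in; nothing more can be done
None
```

I turned the knob to the single mark and slid the three plates that were present (the fourth lane was empty) out to their stop posts. I laid them flat on one another in the nest and turned the knob to the double mark. The job was handed in at about 51 s of the 210 s. Sign-off reports no verdict.

**Last checks**
- **Knob:** the pointer stands between the two lines of the double mark. I measured about 0.64 rad from both the picture and the grip angle.
- **Top plate:** before closing, its centre was about 2 mm towards the knob from the nest centre and well centred across. After closing, the stack looked flat and square between the jaw and the end stop.
- **Lower plates:** I could not measure these separately once covered.
- **Surroundings:** the last overview picture shows the driver, lens and jar where they were. The gripper was clear of everything.

**What went wrong or disagreed**
- Laying the second plate pushed the first one about 5 mm aside at its rear end. I squared the two with a light squeeze, and a picture afterwards showed them aligned.
- The wrist camera suggested the held plate drooped by about 4°. That was not real: the plate met the bed at the height expected for a level plate.
- The final network search for plates returned nothing, so the end state rests on the pictures and my own measurements.
- I did not see any plate get knocked aside during the run.

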